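Cull a batch of plugs, latch the carrier, tug it, tip the batch out

TASK

Pick the misshapen plugs (too short, chipped flange or bent stem) out of the batch on the mat and put them in the reject tray; push the carrier in the cradle home under the fixed lip, put all the sound plugs into it and slide the bolt fully closed. With the carrier loaded and bolted, grip it and tug it upwards to feel that the bolt holds it, and only then wind the crank half a turn, until it stops, so that the carrier ends upside down and the sound plugs drop into the pan of the stand. Leave the carrier bolted in the cradle, and the other things on the bench as they are.

Things in the scene. Friction and masses are not known exactly. Their poses are not given: they have to be found in the camera images.
- stand: fixed tipping stand: catch pan (walls 46 mm high, inside 162 x 154 mm, centred below the cradle) and two posts, 125 mm high and 50 mm wide, that carry the cradle's axle 115 mm above the worktop. Origin on the worktop under the cradle's middle; axle along its x; its -x end, with bolt and crank, faces the robot. Near post at x = -127 mm.
- bed (a point): middle of the top face of the cradle's bed, 12 mm below the axle. x runs along the bed to the far end, z out of the bed (up at the start). The bed is 40 mm wide; guides 14 mm high beside the carrier at x = -40 and +45 mm (2 mm play), open between for fingers. At the far end a fixed lip covers x = 64 to 74 mm, its underside 16.5 mm above the bed, with a stop plate behind it.
- carrier: loose white open tray, 120 x 60 x 24 mm (x, y, z), walls and floor 4 mm, 0.2 kg; origin at the centre of its underside. A tongue 12 mm long stands out of each end. Starts on the bed, mouth up, 7 to 11 mm short of home (towards the robot); slid along the bed's x it is home when its origin is at point bed (2 mm), far tongue under the lip. 2.5 mm upward play there. Grip it across its middle.
- bolt (a joint): slide of the bolt at the near end of the cradle, m: 0 open, 0.025 fully closed (towards the far end of the bed); stays where it is left (about 2 N of friction). Closed, it covers the carrier's near tongue; it can close only when the carrier is home.
- bolt_knob (a point): point on the bolt's upright black knob, on its centre line, 11 mm below its top; the knob is 10 x 10 mm in section and 30 mm high; it moves with the bolt along the bed's x. The flat bolt below the knob is 10 mm thick.
- cradle (a joint): turn of the cradle on its axle, rad: 0 upright (start), 3.14 fully upside down; stops at both ends; stays where it is left (friction 0.12 N m). The crank pin swings from the stand's +y side over the top to its -y side.
- crank_pin (a point): middle of the crank's grip pin, at x = -170 mm of the stand, a black round bar, diameter 12 mm, 46 mm long, parallel to the axle (the stand's x) and 50 mm from it; the flat crank arm is at the pin's end nearer the stand. At the start the pin is level with the axle, on the stand's +y side. The pin turns with the crank, so it slips round in the grip.
- mat: fixed grey sorting mat, 120 x 200 x 3 mm; origin under its centre
- reject_tray: fixed white open tray, 70 x 100 x 22 mm, walls and floor 3 mm; origin at the centre of its underside
- plug_1: steel plug: round stem, diameter 16 mm, on a flange, diameter 26 mm, 6 mm thick; origin at the centre of the flange's underside, z along the stem; starts upright on the mat. Sound: straight, full flange, 44 mm high over all. May be absent.
- plug_2: steel plug: round stem, diameter 16 mm, on a flange, diameter 26 mm, 6 mm thick; origin at the centre of the flange's underside, z along the stem; starts upright on the mat. Sound: straight, full flange, 44 mm high over all. May be absent.
- plug_3: steel plug: round stem, diameter 16 mm, on a flange, diameter 26 mm, 6 mm thick; origin at the centre of the flange's underside, z along the stem; starts upright on the mat. Sound: straight, full flange, 44 mm high over all. May be absent.
- plug_4: steel plug: round stem, diameter 16 mm, on a flange, diameter 26 mm, 6 mm thick; origin at the centre of the flange's underside, z along the stem; starts upright on the mat. Sound: straight, full flange, 44 mm high over all. May be absent.
- plug_short: steel plug: round stem, diameter 16 mm, on a flange, diameter 26 mm, 6 mm thick; origin at the centre of the flange's underside, z along the stem; starts upright on the mat. Misshapen: only 26 mm high over all. May be absent.
- plug_chipped: steel plug: round stem, diameter 16 mm, on a flange, diameter 26 mm, 6 mm thick; origin at the centre of the flange's underside, z along the stem; starts upright on the mat. Misshapen: the flange is cut down to a small block, 20 mm along y, 7 mm to +x and 12 mm to -x; 44 mm high over all. May be absent.
- plug_bent: steel plug: round stem, diameter 16 mm, on a flange, diameter 26 mm, 6 mm thick; origin at the centre of the flange's underside, z along the stem; starts upright on the mat. Misshapen: the stem is straight up to 20 mm above the underside, then leans 28 degrees towards its x for another 20 mm. Across its y the stem is 16 mm wide throughout. May be absent.
- timer: bystander: small white timer, 62 x 65 x 18 mm, origin at the centre of its underside
- jar: bystander: brown jar with a black cap, 52 mm in diameter, 89 mm high, origin at the centre of its underside
- dropper: bystander: dropper bottle, 33 mm in diameter, 102 mm high, origin at the centre of its underside
There are look-alikes about, which are no part of the job. What is shaped like the plug_bent but pink is not meant.

How it is judged:
By the outcome, as a careful person would: the job done as asked, in the order asked, and still so for the second after the job is handed in, with the robot touching nothing.
Of plug_1, plug_2, plug_3, plug_4 only 2 to 3 are there at a start; the rules pass over those that are not, and their reading is None.
Of plug_short, plug_chipped, plug_bent only 2 to 3 are there at a start; the rules pass over those that are not, and their reading is None.
At some moment in a run one of plug_1, plug_2, plug_3, plug_4, plug_short, plug_chipped, plug_bent may be knocked a few centimetres aside while the robot is not near it.
It also fails if it takes over 210 s, if anything falls off the work surface, if the arm or the gripper's body presses on something with over 40 N, if the wrist force passes 120 N, or if a joint passes its speed limit or range.

ROBOT

A 7-joint arm with a two-finger parallel gripper is mounted at the origin on a cart in front of the work surface, level with it; the furniture and walls round the work are solid. World frame = base frame: x ahead of the robot, y to its left, z up, the work surface at z = 0. Lengths are in mm, angles in rad, forces in N, time in s.
With the tool pointing down it reaches from about 375 to 925 mm from the base axis. Payload 3.1 kg.
Tool frame: the origin (TCP) lies at the very end of the fingers, on their centre line; the grasp point (between the pads) lies 19 mm behind it; z points along the fingers, y is the direction in which the jaws open and shut (so a half turn about z gives the same grasp; the last joint's range is limited). The gripper opens to 85 mm and grips with 20 to 120 N. Pads are 22 mm wide; open, the fingers measure 114 mm over their backs; the gripper's body (76 mm by 85 mm) begins 54 mm behind the grasp point. The pads swing forward as they close: fully open they stand 13 mm farther back than shut.
Start: joints at [1.065, 0.383, 0.044, 1.598, -0.018, 1.161, -0.05], TCP at [257.803, -596.691, 231.269] pointing down, gripper open.
Joint ranges: [-2.61, 2.61], [-0.41, 2.15], [-1.48, 1.57], [0, 2.5], [-1.57, 4.71], [0.05, 1.97], [-2.85, 2.85]. Speed limits (rad/s): [2.79, 2.79, 3.14, 3.14, 3.14, 3.14, 3.14].

INTERFACE

Orientations are given as a unit quaternion [x, y, z, w].
In Python, from cell import * gives the robot as it stands.
- The arm moves only by the shell command python3 -m creep 'ROWS' [FORCE]. ROWS is a JSON object of lists of equal length, an entry for each row: "hand": the opening in per cent of the stroke, from 0 (shut) to 100 (fully open); "slide": the shift along the world's x, y, z in units of 250 mm (1.0 is 250 mm), a list of three; "rot": the turn, a rotation vector about the world's x, y, z in units of 90 degrees (1.0 is 90 degrees), a list of three. In form: {"hand": [hand, ...], "slide": [[dx, dy, dz], ...], "rot": [[ax, ay, az], ...]}. A call has 1 to 8 rows; each row is the pose to reach, as a shift and turn from the pose commanded when the call began; what a row does not reach only later rows make up. A row lasts 1/12 s, in which the tool goes at most 41.7 mm and 7.16 degrees, less where a joint would pass 70% of its speed; a pose out of reach is approached as far as the arm can. A call with a number of a shift or a turn outside -1 to 1 is refused whole. A call with a gripper value outside its range is refused whole. The fingers move at their own pace and stop on an object; FORCE is the grip in N (left out, the last holds). Time passes only in rows, so rows that repeat a pose let the fingers close. It gives the time, the measured TCP pose, the force and the opening at its end, in the units of the state.
- observe(): the state, without advancing time (a new reading comes with each control period).
- capture(name): name is "side" or "top" or "wrist"; returns the picture (384x512x3 uint8, red, green, blue); there is no depth.
- calibration(name): a dict with "camera_matrix" (3x3 intrinsics, pixels), "eye" and "orientation" of the camera in the world. Camera axes: x right, y down, z forward; pixel columns grow to the right and rows downward; lengths in mm; the calibration is good to about 2 mm. A picture is of the moment at which its call begins: read the wrist's pose just before it. calibration takes no time and is no camera call; for the wrist camera it gives the pose at the moment of the call.
- close_job(): hands the job in, once; it reports no verdict.
The state is a dict: "time_s": time; "q": joint angles; "qd": joint speeds; "effort": joint torques, N m; "tcp_pos": TCP position; "orientation": TCP orientation; "ft_force": force on the tool from outside, world axes, zero at the start; "torque": the same for the moment, N m; "grip_width": finger opening in mm.
Only numpy, scipy, OpenCV 4.12 (cv2) and the standard library are available. Lean on these libraries where they do the work, as an engineer would, in place of code of your own. Each camera call takes 0.05 s, during which the arm holds its last target.

## Working session

There is one attempt and no reset: what is moved stays moved. The work goes in short steps, Python scripts to look and compute and a shell command to move; the robot and the scene stay as the last step left them, time stands still between calls to the robot, and variables do not carry over. Pictures are saved under pics/ and viewed, and the job is handed in when it is done.

```bash
ls -la; mkdir -p pics; python3 - <<'E'
from cell import *
import cv2
print(observe())
for n in("side","top","wrist"):
    c=calibration(n); print(n,c)
    cv2.imwrite(f"pics/{n}0.png",cv2.cvtColor(capture(n),cv2.COLOR_RGB2BGR))
E
```

```text
total 12
drwxr-xr-x  3 agent agent 4096 Dec  7 14:53 .
drwxr-xr-x 23 root  root  4096 Dec  7 14:53 ..
drwxr-xr-x  2 agent agent 4096 Dec  7 14:53 pics
{'time_s': 0.0, 'q': array([ 1.06519823,  0.38382427,  0.04384376,  1.59961755, -0.01789808,
        1.16115486, -0.04991665]), 'qd': array([ 0.00039753, -0.00054687, -0.00052238,  0.00038536, -0.0008976 ,
        0.00013534,  0.00073016]), 'effort': array([-2.37755357e-04, -4.33466649e+01,  1.02447923e+00, -2.49516392e+01,
        1.06054073e-02,  1.13300805e-02, -2.87893933e-06]), 'tcp_pos': array([ 257.39408669, -595.83145882,  229.87403088]), 'orientation': array([ 9.79278199e-01,  2.02515443e-01, -3.35234628e-04, -1.26194971e-03]), 'ft_force': array([-0.10260491, -0.78033614, -0.16299127]), 'torque': array([ 0.03326117,  0.0573793 , -0.02509734]), 'grip_width': 85.34652528252593}
side {'camera_matrix': array([[481.49339888,   0.        , 252.40068209],
       [  0.        , 481.49339888, 186.31552401],
       [  0.        ,   0.        ,   1.        ]]), 'eye': array([  431.76998803, -1094.54854565,   743.33020047]), 'orientation': array([ 0.88050873, -0.08803614,  0.03834474, -0.46420222])}
top {'camera_matrix': array([[347.55728654,   0.        , 257.44993397],
       [  0.        , 347.55728654, 188.1858111 ],
       [  0.        ,   0.        ,   1.        ]]), 'eye': array([ 397.14190206, -220.43362791,  954.408562  ]), 'orientation': array([-0.70159253,  0.7027571 , -0.08285244,  0.08387996])}
wrist {'camera_matrix': array([[299.64063097,   0.        , 251.71271607],
       [  0.        , 299.64063097, 190.69531934],
       [  0.        ,   0.        ,   1.        ]]), 'eye': array([ 326.51196629, -566.16635372,  372.75356661]), 'orientation': array([ 0.82638349, -0.54329855, -0.08206171,  0.1232189 ])}
```

View pics/side0.png

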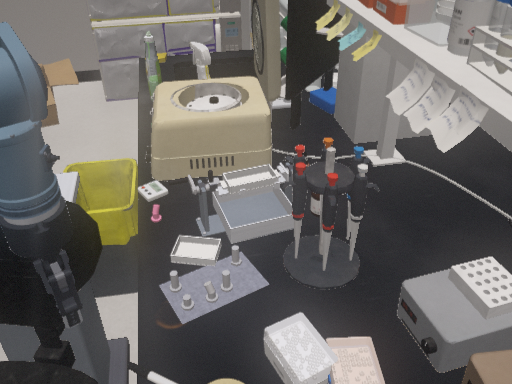

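View pics/top0.png

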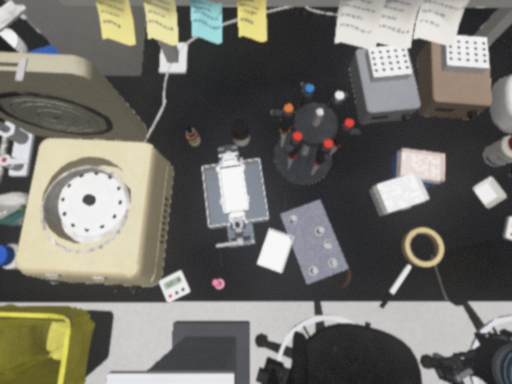

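View pics/wrist0.png

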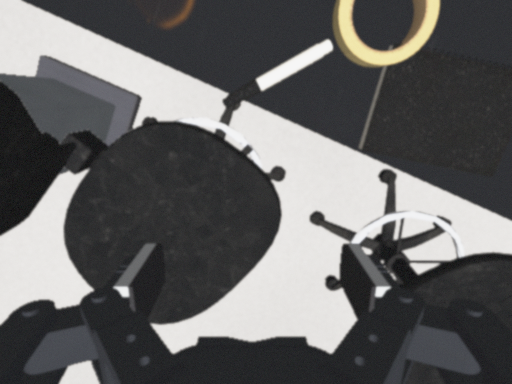

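```bash
cat > h.py <<'E'
from cell import *
import numpy as np, cv2
from scipy.spatial.transform import Rotation as R
def ray(c,px):
    d=np.linalg.inv(c["camera_matrix"])@np.array([px[0],px[1],1.]); return c["eye"],R.from_quat(c["orientation"]).apply(d)
def onz(c,px,z):
    e,d=ray(c,px); return e+d*(z-e[2])/d[2]
def proj(c,p):
    q=R.from_quat(c["orientation"]).inv().apply(np.asarray(p,float)-c["eye"]); k=c["camera_matrix"]@q; return k[:2]/k[2]
def tri(c1,p1,c2,p2):
    e1,d1=ray(c1,p1);e2,d2=ray(c2,p2);A=np.stack([d1,-d2],1);s=np.linalg.lstsq(A,e2-e1,rcond=None)[0]
    a=e1+d1*s[0];b=e2+d2*s[1];return (a+b)/2,np.linalg.norm(a-b)
def save(name,im,box=None,k=1):
    if box: im=im[box[1]:box[3],box[0]:box[2]]
    im=cv2.resize(im,None,fx=k,fy=k,interpolation=cv2.INTER_CUBIC)
    cv2.imwrite(f"pics/{name}.png",cv2.cvtColor(im,cv2.COLOR_RGB2BGR))
E
python3 - <<'E'
from h import *
im=cv2.cvtColor(cv2.imread("pics/side0.png"),cv2.COLOR_BGR2RGB); save("s0a",im,(140,160,300,320),5)
im=cv2.cvtColor(cv2.imread("pics/top0.png"),cv2.COLOR_BGR2RGB); save("t0a",im,(190,130,360,290),4.7)
c=calibration("top")
for p in [(234,190),(220,284),(317,243),(276,251),(174,285),(194,137),(240,130)]: print(p,onz(c,p,0).round())
E
```

```text
(234, 190) [ 622. -153.    0.]
(220, 284) [ 366. -120.    0.]
(317, 243) [ 473. -381.    0.]
(276, 251) [ 452. -269.    0.]
(174, 285) [364.   2.   0.]
(194, 137) [782. -34.   0.]
(240, 130) [ 803. -168.    0.]
```

View pics/s0a.png

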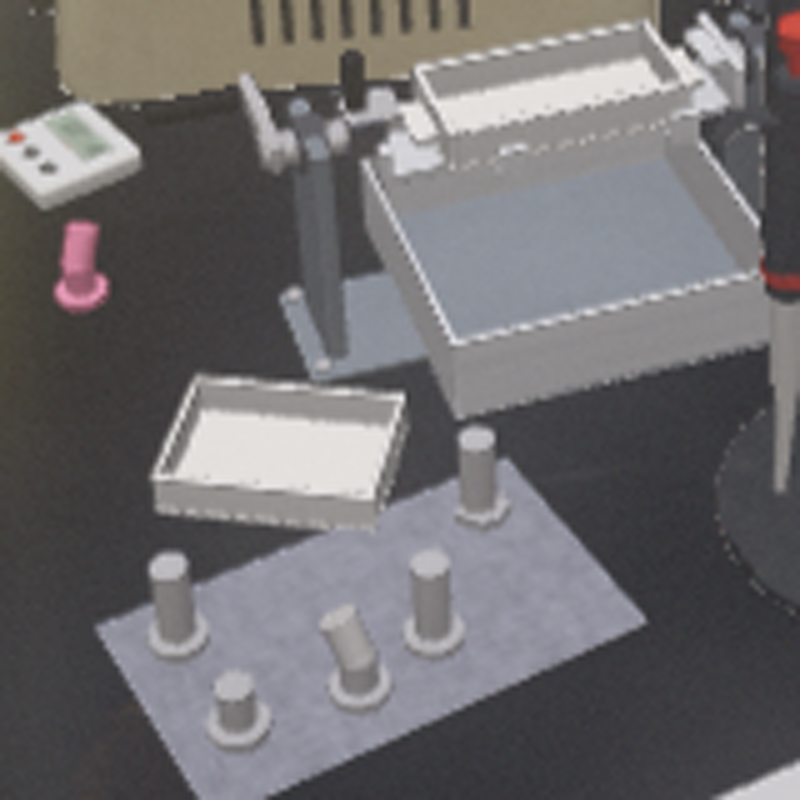

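View pics/t0a.png

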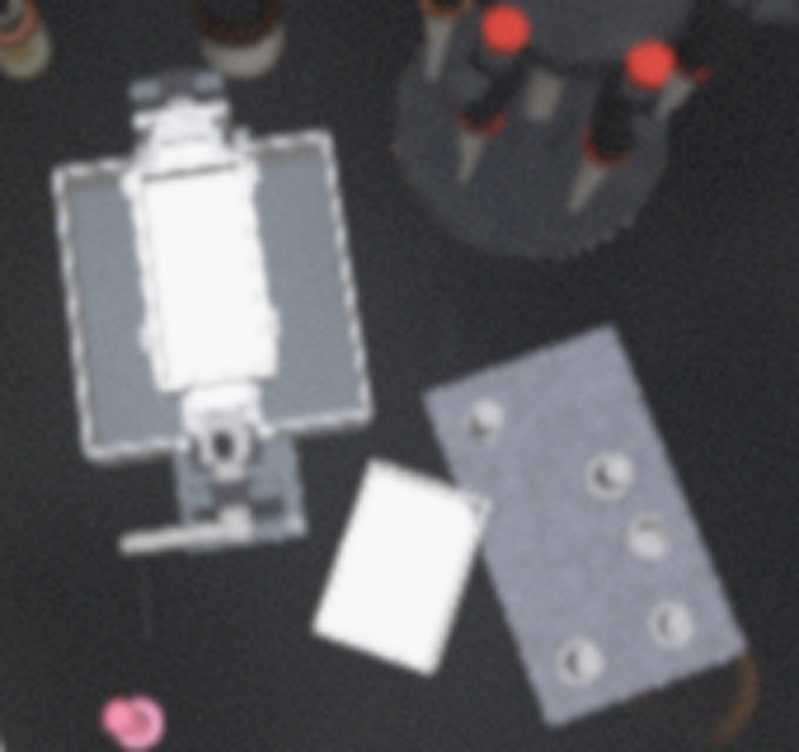

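```bash
python3 - <<'E'
from h import *
ct=calibration("top");cs=calibration("side")
T=lambda x,y:np.array([190+x/4.7,130+y/4.7]); S=lambda x,y:np.array([140+x/5,160+y/5])
for n,a,b in [("chip",(485,415),(478,440)),("sndA",(603,475),(430,562)),("bent",(642,533),(337,615)),("short",(667,628),(236,682)),("sndB",(573,663),(170,564)),
   ("knobtop",(222,443),(352,55)),("pan1",(95,458),(373,170)),("pan2",(370,415),(458,343)),("mat1",(425,395),None),("trayA",(315,630),(155,475)),("trayB",(433,672),(370,522)),("trayC",(490,492),(405,397)),("trayD",(375,462),(195,378)),("carN1",(163,390),(450,140)),("carF1",(245,165),(690,80)),("carF2",(135,175),(645,25))]:
    t=T(*a)
    if b: 
        p,g=tri(ct,t,cs,S(*b)); print(n,p.round(1),"gap",g.round(1), "top@47",onz(ct,t,47)[:2].round(1))
for z,pts in ((46,[(55,175),(325,135),(370,415),(95,458)]),(3,[(425,395),(612,327),(745,650),(553,725)]),(22,[(375,462),(490,492),(433,672),(315,630)])):
    P=np.array([onz(ct,T(*a),z)[:2] for a in pts]); print(z,P.round(),P.mean(0).round(1)); print(np.linalg.norm(P-np.roll(P,-1,0),axis=1).round(), [np.degrees(np.arctan2(*(P[(i+1)%4]-P[i])[::-1])).round(1) for i in range(4)])
E
```

```text
chip [ 535.5 -313.8   41.2] gap 1.1 top@47 [ 534.1 -313.2]
sndA [ 503.3 -379.4   37.4] gap 3.6 top@47 [ 500.4 -377.7]
bent [ 466.8 -399.9   36.5] gap 5.1 top@47 [ 468.5 -397.8]
short [ 419.6 -414.1   21.9] gap 3.3 top@47 [ 417.4 -409. ]
sndB [ 399.5 -358.6   37.6] gap 1.0 top@47 [ 399.  -357.2]
knobtop [ 504.7 -172.6  155.5] gap 1.3 top@47 [ 518.6 -166.2]
pan1 [514.9 -93.8  34.7] gap 6.0 top@47 [510.3 -95.6]
pan2 [ 536.2 -248.9   42.9] gap 2.8 top@47 [ 534.2 -248.8]
trayA [ 405.8 -218.4  -36.9] gap 25.3 top@47 [ 416.6 -217.9]
trayB [ 441.1 -289.1  -18. ] gap 94.1 top@47 [ 394.4 -281.5]
trayC [ 497.3 -312.6   69.4] gap 16.9 top@47 [ 491.1 -314.8]
trayD [ 462.1 -255.8   58.2] gap 88.6 top@47 [ 507.8 -251.3]
carN1 [ 548.3 -135.4   76. ] gap 9.1 top@47 [ 548.5 -132.6]
carF1 [ 658.7 -181.3  125.3] gap 5.0 top@47 [ 680.6 -177.5]
carF2 [ 652.3 -122.5  121.4] gap 0.9 top@47 [ 674.6 -113.8]
46 [[ 675.  -67.]
 [ 699. -224.]
 [ 534. -249.]
 [ 510.  -95.]] [ 604.7 -158.9]
[159. 167. 155. 167.] [np.float64(-81.3), np.float64(-171.4), np.float64(98.8), np.float64(9.7)]
3 [[ 553. -283.]
 [ 593. -394.]
 [ 406. -462.]
 [ 365. -351.]] [ 479.3 -372.5]
[119. 199. 118. 200.] [np.float64(-70.0), np.float64(-160.2), np.float64(110.3), np.float64(20.1)]
22 [[ 511. -252.]
 [ 494. -317.]
 [ 394. -283.]
 [ 417. -218.]] [ 454.  -267.7]
[ 67. 105.  69. 100.] [np.float64(-104.8), np.float64(161.0), np.float64(70.7), np.float64(-20.1)]
```

```bash
python3 - <<'E'
from h import *
o=observe();c=calibration("wrist")
print(R.from_quat(c["orientation"]).as_matrix().round(3), R.from_quat(o["orientation"]).as_matrix().round(3))
r=R.from_quat(o["orientation"]).inv()
print("eye in tool",r.apply(c["eye"]-o["tcp_pos"]).round(1)); print((r*R.from_quat(c["orientation"])).as_matrix().round(3))
print(proj(c,o["tcp_pos"]))
E
```

```text
[[ 0.396 -0.878 -0.269]
 [-0.918 -0.379 -0.115]
 [-0.001  0.293 -0.956]] [[ 0.918  0.397 -0.001]
 [ 0.397 -0.918  0.002]
 [-0.    -0.002 -1.   ]]
eye in tool [  75.2   -0.3 -142.8]
[[-0.    -0.956 -0.293]
 [ 1.    -0.001  0.   ]
 [-0.001 -0.293  0.956]]
[252.08830016 247.64636079]
```

```bash
python3 -m creep '{"hand":[60,60,60,60,60,60,60,60],"slide":[[0.13,0.15,0],[0.26,0.3,0],[0.4,0.45,0],[0.52,0.6,0],[0.65,0.75,0],[0.79,0.91,0],[0.79,0.91,0],[0.79,0.91,0]],"rot":[[0,0,0],[0,0,0],[0,0,0],[0,0,0],[0,0,0],[0,0,0],[0,0,0],[0,0,0]]}' 40; python3 - <<'E'
from h import *
c=calibration("wrist");im=capture("wrist");np.save("w1.npy",im);save("w1",im,None,1.5)
o=observe();print(o["tcp_pos"],o["orientation"],o["q"].round(2),o["ft_force"])
for n,p in dict(chip=(535,-313.8,47),A=(501,-378,47),bent=(467,-399,44),short=(419,-412,29),B=(399,-358,47)).items(): print(n,(proj(c,p)*1.5).round())
E
```

```text
time_s: 0.82
tcp_pos: [462.0, -359.9, 231.2]
orientation: [0.978, 0.209, 0.002, -0.002]
ft_force: [0.9, 2.3, 0.5]
grip_width: 51.3
[ 461.40998471 -360.83915434  231.10934162] [ 0.97792291  0.20895038  0.00184002 -0.00176978] [ 0.7   0.27 -0.12  1.75  0.03  1.12 -0.58] [0.4886136 1.3241307 0.0362691]
chip [361. 134.]
A [423. 217.]
bent [428. 269.]
short [415. 322.]
B [343. 326.]
```

View pics/w1.png

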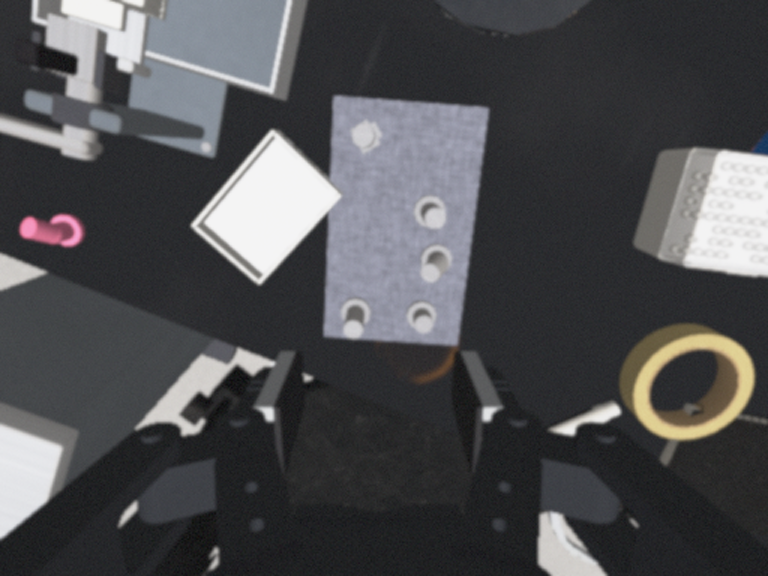

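```bash
python3 - <<'E'
from h import *
save("w1a",np.load("w1.npy"),(205,60,335,235),4.4/1.3)
save("w1b",np.load("w1.npy"),(0,0,220,200),3)
E
```

```text
(no output)
```

View pics/w1a.png

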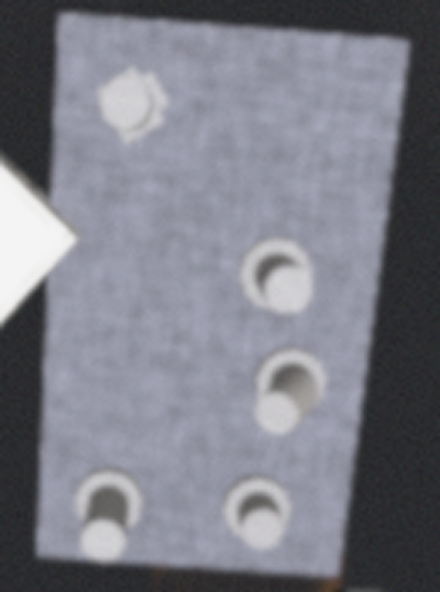

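View pics/w1b.png

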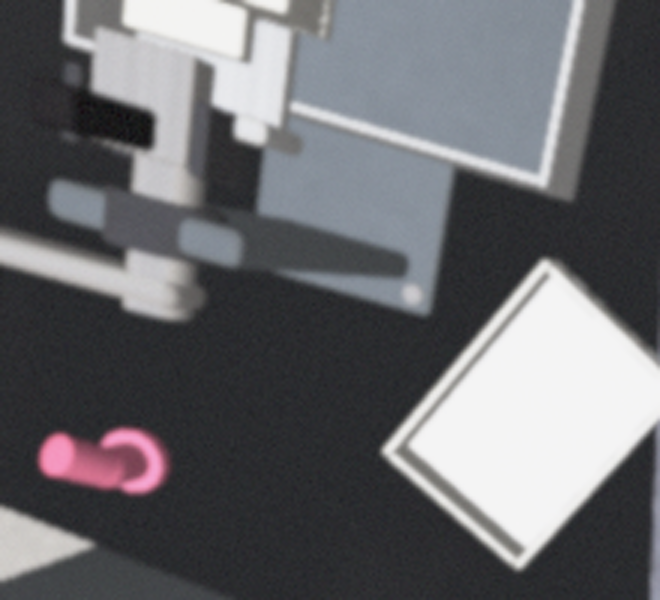

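```bash
cat > plugs.py <<'E'
from h import *
def go(c,f,items):
    for n,a,za,b,zb in items:
        p=onz(c,f(a),za) if a else None; q=onz(c,f(b),zb) if b else None
        print(n,"flange",None if p is None else p[:2].round(1),"top",None if q is None else q[:2].round(1))
E
python3 - <<'E'
from plugs import *
c=calibration("wrist"); k=4.4/1.3
f=lambda a:(205+a[0]/k,60+a[1]/k)
go(c,f,[("chip",(135,104),9,(127,102),47),("A",(276,275),9,(288,289),47),("bent",(291,384),9,(278,412),41),("short",(258,509),9,(263,528),29),("B",(108,505),9,(103,540),47)])
g=lambda a:(a[0]/3,a[1]/3)
P=np.array([onz(c,g(a),22)[:2] for a in [(545,260),(383,452),(520,568)]]);print(P.round(1),np.linalg.norm(np.diff(P,axis=0),axis=1),"ctr",(P[0]+P[2])/2, np.degrees(np.arctan2(*(P[1]-P[0])[::-1])))
E
```

```text
chip flange [ 535.8 -318.2] top [ 534.7 -317. ]
A flange [ 503.2 -387.7] top [ 503.5 -387.3]
bent flange [ 469.4 -410.4] top [ 464.1 -403.7]
short flange [ 420.  -420.6] top [ 420.1 -420.5]
B flange [ 398.  -367.5] top [ 399.1 -367.1]
[[ 510.8 -252.8]
 [ 417.5 -219.3]
 [ 394.6 -284.7]] [99.08026186 69.30225067] ctr [ 452.704986   -268.74812353] 160.2524521100045
```

```bash
python3 - <<'E'
from plugs import *
c=calibration("wrist"); k=4.4/1.3
f=lambda a:(205+a[0]/k,60+a[1]/k)
P=np.array([onz(c,f(a),3)[:2] for a in [(57,12),(410,38),(340,576),(37,556)]]);print(P.round(1),np.linalg.norm(np.diff(P,axis=0),axis=1),P.mean(0))
ct=calibration("top");cs=calibration("side")
for p in [(503.3,-387.5,9),(398.5,-367.3,9),(535.3,-317.6,9)]:
    a=proj(ct,p);b=proj(cs,p);print(((a-[190,130])*4.7).round(),((b-[140,160])*5).round())
E
```

```text
[[ 552.2 -282. ]
 [ 593.7 -395.1]
 [ 406.  -464.2]
 [ 364.6 -350.9]] [120.4745398  200.05958627 120.6025958 ] [ 479.12595001 -373.04338177]
[609. 477.] [432. 626.]
[581. 664.] [175. 629.]
[486. 423.] [480. 501.]
```

```bash
python3 -m creep '{"hand":[45,45],"slide":[[0,0,0],[0,0,0]],"rot":[[0,0,0],[0,0,0]]}'; python3 -m creep '{"hand":[45,45],"slide":[[0,0,0],[0,0,0]],"rot":[[0,0,0],[0,0,0]]}'
```

```text
time_s: 1.03
tcp_pos: [454.2, -370.2, 230.9]
orientation: [0.979, 0.202, -0.001, 0.0]
ft_force: [-0.9, -1.0, -0.6]
grip_width: 38.1
time_s: 1.2
tcp_pos: [453.4, -371.4, 231.1]
orientation: [0.98, 0.2, -0.001, 0.0]
ft_force: [-0.2, 0.0, 0.6]
grip_width: 38.6
```

```bash
python3 -m creep '{"hand":[45,45,45,45,45,45,45,45],"slide":[[0.06,0.04,-0.1],[0.13,0.08,-0.2],[0.2,0.13,-0.3],[0.26,0.17,-0.42],[0.32,0.207,-0.52],[0.32,0.207,-0.52],[0.32,0.207,-0.52],[0.32,0.207,-0.52]],"rot":[[0,0,0],[0,0,0],[0,0,0],[0,0,0],[0,0,0],[0,0,0],[0,0,0],[0,0,0]]}'; python3 - <<'E'
from h import *
c=calibration("wrist");im=capture("wrist");save("w2",im)
for i in range(3):
    o=observe();print(o["tcp_pos"],o["orientation"]);capture("top")
E
```

```text
time_s: 1.87
tcp_pos: [534.6, -319.9, 102.2]
orientation: [0.98, 0.201, -0.0, 0.001]
ft_force: [0.3, -0.8, 1.0]
grip_width: 38.5
[ 534.89787376 -320.51953047  103.11918503] [9.79619927e-01 2.00853469e-01 5.78172644e-04 1.53220458e-03]
[ 535.08165846 -320.60103752  103.50971861] [9.79638212e-01 2.00761337e-01 8.96560651e-04 1.74789619e-03]
[ 535.24954988 -320.3447072   103.61122521] [0.97961362 0.2008806  0.00107579 0.00172813]
```

View pics/w2.png

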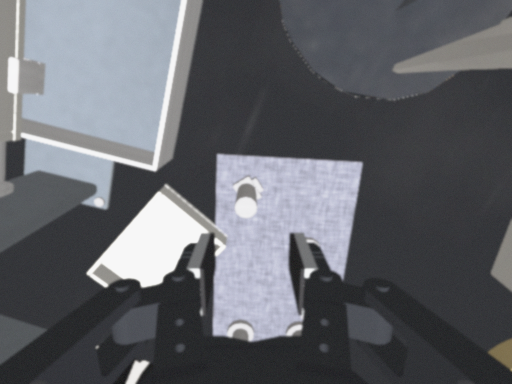

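```bash
python3 - <<'E'
from h import *
c=calibration("wrist");print(onz(c,(246,208),47),onz(c,(247,187),9),observe()["tcp_pos"])
E
```

```text
[ 535.11751757 -315.62688868   47.        ] [ 539.30331006 -314.17573375    9.        ] [ 535.32155478 -319.86098504  103.46048987]
```

```bash
python3 -m creep '{"hand":[45,45,45,45,0,0,0,0],"slide":[[0.002,0.014,-0.1],[0.002,0.014,-0.22],[0.002,0.014,-0.314],[0.002,0.014,-0.314],[0.002,0.014,-0.314],[0.002,0.014,-0.314],[0.002,0.014,-0.314],[0.002,0.014,-0.314]],"rot":[[0,0,0],[0,0,0],[0,0,0],[0,0,0],[0,0,0],[0,0,0],[0,0,0],[0,0,0]]}' 40
python3 -m creep '{"hand":[0,0,0,0,0,0],"slide":[[0,0,0],[0,0,0.06],[0,0,0.12],[0,0,0.2],[0,0,0.2],[0,0,0.2]],"rot":[[0,0,0],[0,0,0],[0,0,0],[0,0,0],[0,0,0],[0,0,0]]}'
python3 - <<'E'
from h import *
im=capture("wrist");save("w3",im);save("s3",capture("side"),(140,160,300,320),4)
E
```

```text
time_s: 2.73
tcp_pos: [537.5, -315.0, 25.1]
orientation: [0.979, 0.202, 0.002, 0.001]
ft_force: [0.5, 0.2, -0.6]
grip_width: 14.2
time_s: 3.23
tcp_pos: [537.4, -314.8, 74.9]
orientation: [0.979, 0.202, 0.002, 0.002]
ft_force: [-0.3, -0.8, -0.6]
grip_width: 14.5
```

View pics/w3.png

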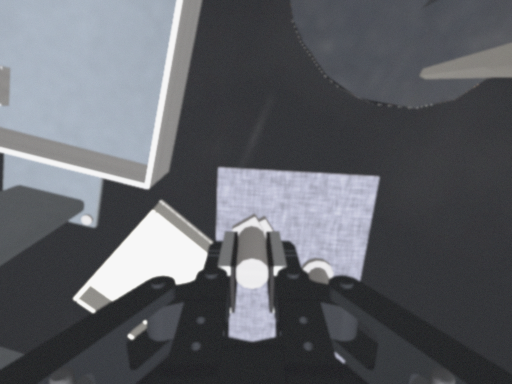

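View pics/s3.png

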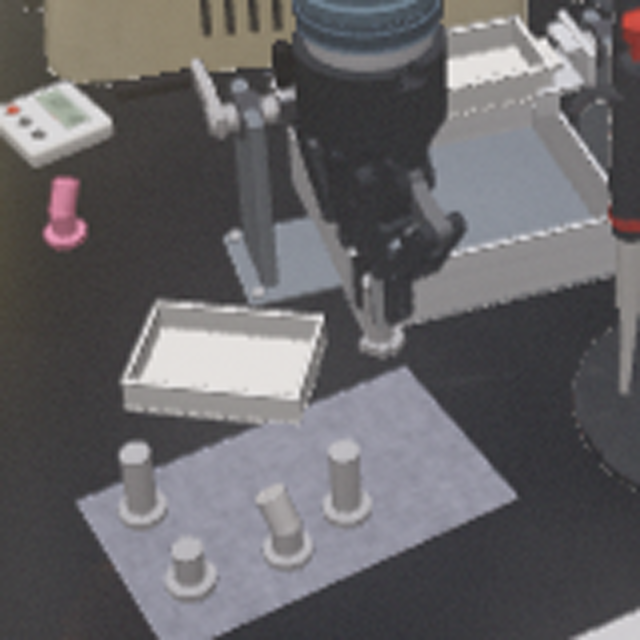

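```bash
python3 -m creep '{"hand":[0,0,0,0,0,0,0,0],"slide":[[-0.1,0.06,0],[-0.232,0.145,0],[-0.232,0.145,0],[-0.232,0.145,-0.1],[-0.232,0.145,-0.19],[-0.232,0.145,-0.19],[-0.232,0.145,-0.19],[-0.232,0.145,-0.19]],"rot":[[0,0,0],[0,0,0],[0,0,0],[0,0,0],[0,0,0],[0,0,0],[0,0,0],[0,0,0]]}'
python3 -m creep '{"hand":[0,38,38,38,38,38,38,38],"slide":[[0,0,0],[0,0,0],[0,0,0],[0,0,0.05],[0,0,0.12],[0,0,0.28],[0,0,0.28],[0,0,0.28]],"rot":[[0,0,0],[0,0,0],[0,0,0],[0,0,0],[0,0,0],[0,0,0],[0,0,0],[0,0,0]]}'

```

```text
time_s: 4.0
tcp_pos: [477.3, -277.4, 24.8]
orientation: [0.979, 0.203, -0.001, -0.001]
ft_force: [-0.4, 0.2, -0.3]
grip_width: 14.8
time_s: 4.67
tcp_pos: [480.8, -279.2, 99.5]
orientation: [0.979, 0.202, 0.003, 0.003]
ft_force: [0.6, 0.8, -0.5]
grip_width: 32.6
```

```bash
python3 -m creep '{"hand":[38,38,38,38,38,38,38],"slide":[[-0.06,-0.14,0],[-0.12,-0.28,0],[-0.18,-0.43,-0.05],[-0.242,-0.566,-0.1],[-0.242,-0.566,-0.15],[-0.242,-0.566,-0.15],[-0.242,-0.566,-0.15]],"rot":[[0,0,0],[0,0,0],[0,0,0],[0,0,0],[0,0,0],[0,0,0],[0,0,0]]}'
python3 - <<'E'
from h import *
print(observe()["tcp_pos"]);c=calibration("wrist");im=capture("wrist");save("w4",im);save("s4",capture("side"),(140,160,300,320),4);print(observe()["tcp_pos"])
print(proj(c,(420,-420.5,29)),proj(c,(420,-420.5,9)))
E
```

```text
time_s: 5.25
tcp_pos: [416.0, -417.9, 56.3]
orientation: [0.979, 0.202, -0.001, -0.002]
ft_force: [0.7, 0.1, 0.1]
grip_width: 32.0
[ 415.9844838  -417.93135654   56.2855845 ]
[ 418.64926656 -417.24514941   57.88061136]
[258.60664929 222.54479103] [258.05398295 210.86877838]
```

View pics/w4.png

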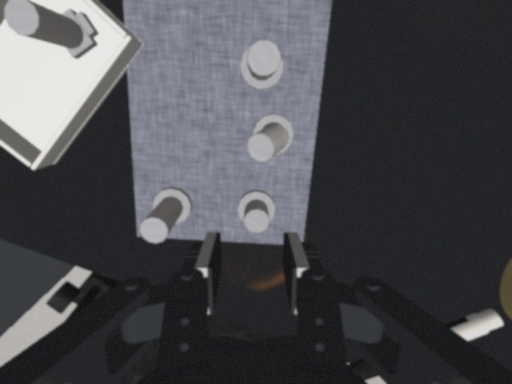

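View pics/s4.png

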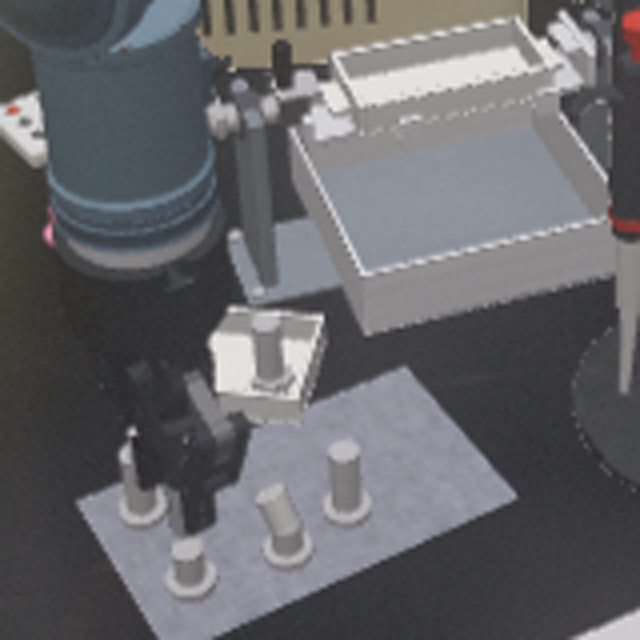

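```bash
python3 -m creep '{"hand":[38,38,38],"slide":[[0,0,-0.05],[0,0,-0.1],[0,0,-0.1]],"rot":[[0,0,0],[0,0,0],[0,0,0]]}'
python3 -m creep '{"hand":[38,38],"slide":[[0,0,0],[0,0,0]],"rot":[[0,0,0],[0,0,0]]}'
```

```text
time_s: 5.6
tcp_pos: [416.3, -416.3, 29.9]
orientation: [0.979, 0.204, -0.001, -0.002]
ft_force: [-0.5, 0.2, -0.3]
grip_width: 32.5
time_s: 5.77
tcp_pos: [417.3, -418.6, 32.3]
orientation: [0.979, 0.203, -0.0, -0.0]
ft_force: [0.8, -0.2, 0.7]
grip_width: 32.1
```

```bash
python3 -m creep '{"hand":[38,38,38,0,0,0,0,0],"slide":[[0.01,-0.008,-0.04],[0.01,-0.008,-0.082],[0.01,-0.008,-0.082],[0.01,-0.008,-0.082],[0.01,-0.008,-0.082],[0.01,-0.008,-0.082],[0.01,-0.008,-0.082],[0.01,-0.008,-0.082]],"rot":[[0,0,0],[0,0,0],[0,0,0],[0,0,0],[0,0,0],[0,0,0],[0,0,0],[0,0,0]]}'
python3 -m creep '{"hand":[0,0,0,0,0],"slide":[[0,0,0.1],[0,0,0.2],[0,0,0.32],[0,0,0.32],[0,0,0.32]],"rot":[[0,0,0],[0,0,0],[0,0,0],[0,0,0],[0,0,0]]}'
python3 - <<'E'
from h import *
im=capture("wrist");save("w5",im);print(observe()["tcp_pos"])
E
```

```text
time_s: 6.43
tcp_pos: [420.0, -421.4, 12.6]
orientation: [0.979, 0.202, 0.0, 0.0]
ft_force: [0.2, -0.0, -1.1]
grip_width: 13.9
time_s: 6.85
tcp_pos: [421.6, -422.8, 95.1]
orientation: [0.979, 0.202, 0.002, 0.002]
ft_force: [-0.2, 0.6, -0.3]
grip_width: 14.2
[ 420.2330943  -421.61555935   93.24303939]
```

View pics/w5.png

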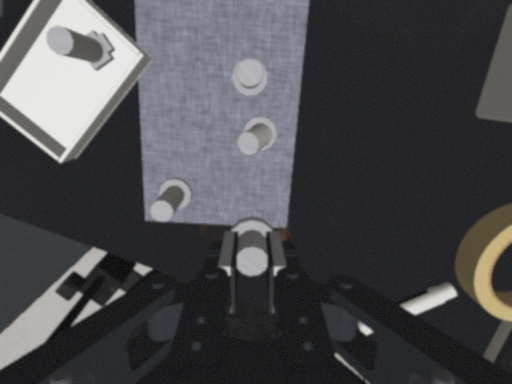

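```bash
python3 -m creep '{"hand":[0,0,0,0,0,0,0,0],"slide":[[0.005,0.14,0],[0.01,0.28,0],[0.015,0.42,0],[0.02,0.56,0],[0.02,0.65,0],[0.02,0.65,0],[0.02,0.65,-0.1],[0.02,0.65,-0.2]],"rot":[[0,0,0],[0,0,0],[0,0,0],[0,0,0],[0,0,0],[0,0,0],[0,0,0],[0,0,0]]}'
python3 -m creep '{"hand":[0,0,0],"slide":[[0,0,0],[0,0,0],[0,0,0]],"rot":[[0,0,0],[0,0,0],[0,0,0]]}'
```

```text
time_s: 7.57
tcp_pos: [425.8, -259.0, 42.2]
orientation: [0.979, 0.203, 0.001, 0.001]
ft_force: [-0.3, -1.4, -0.3]
grip_width: 14.5
time_s: 7.82
tcp_pos: [424.6, -259.1, 42.3]
orientation: [0.979, 0.202, -0.0, -0.0]
ft_force: [0.2, 0.4, 0.2]
grip_width: 14.3
```

```bash
python3 -m creep '{"hand":[0,0,0,30,30,30,30,30],"slide":[[0,0,-0.074],[0,0,-0.074],[0,0,-0.074],[0,0,-0.074],[0,0,-0.07],[0,0,0.05],[0,0,0.18],[0,0,0.18]],"rot":[[0,0,0],[0,0,0],[0,0,0],[0,0,0],[0,0,0],[0,0,0],[0,0,0],[0,0,0]]}'
python3 -m creep '{"hand":[30,30,30,30,30,30,30,30],"slide":[[0.04,-0.1,0],[0.08,-0.3,0],[0.12,-0.4,0],[0.16,-0.5,0],[0.17,-0.55,0],[0.17,-0.55,0],[0.17,-0.55,0],[0.17,-0.55,0]],"rot":[[0,0,-0.07],[0,0,-0.15],[0,0,-0.22],[0,0,-0.3],[0,0,-0.38],[0,0,-0.46],[0,0,-0.54],[0,0,-0.62]]}'
python3 -m creep '{"hand":[30,30,30,30,30,30],"slide":[[0,0,0],[0,0,0],[0,0,0],[0,0,0],[0,0,0],[0,0,0]],"rot":[[0,0,-0.07],[0,0,-0.14],[0,0,-0.21],[0,0,-0.21],[0,0,-0.21],[0,0,-0.21]]}'
python3 - <<'E'
from h import *
im=capture("wrist");np.save("w6.npy",im);save("w6",im);o=observe();print(o["tcp_pos"],o["q"].round(2))
m=R.from_quat(o["orientation"]).as_matrix();print("jaw",np.degrees(np.arctan2(m[1,1],m[0,1])))
E
```

```text
time_s: 8.48
tcp_pos: [429.8, -261.4, 93.8]
orientation: [0.979, 0.202, 0.005, 0.004]
ft_force: [0.9, -0.2, 0.4]
grip_width: 25.5
time_s: 9.15
tcp_pos: [467.6, -397.0, 87.9]
orientation: [0.96, -0.281, 0.001, 0.0]
ft_force: [0.2, 0.1, 0.3]
grip_width: 25.3
time_s: 9.65
tcp_pos: [467.6, -396.2, 87.7]
orientation: [0.903, -0.43, 0.0, -0.0]
ft_force: [-0.5, 0.1, 0.4]
grip_width: 25.5
[ 467.46752671 -396.22569771   87.58164136] [ 0.51  0.48  0.15  1.8  -0.09  0.87 -1.75]
jaw -141.02930570227915
```

View pics/w6.png

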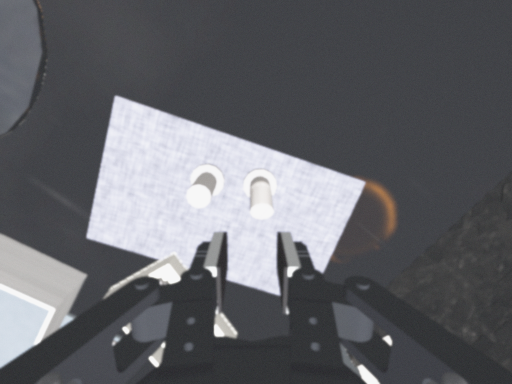

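```bash
python3 - <<'E'
from h import *
c=calibration("wrist");o=observe();m=R.from_quat(o["orientation"]).as_matrix();t=o["tcp_pos"]
for n,p,z in(("bf",(260,183),9),("bt",(261,210),41),("Af",(207,180),9),("At",(199,196),47)):
    P=onz(c,p,z);print(n,P[:2].round(1),"in tool",(m.T@(P-t)).round(1))
E
```

```text
bf [ 471.3 -410.1] in tool [13.1  5.8 78.6]
bt [ 465.  -402.3] in tool [ 3.2  5.7 46.6]
Af [ 504.3 -386.5] in tool [ 15.5 -34.7  78.6]
At [ 503.7 -386.3] in tool [ 15.  -34.4  40.6]
```

```bash
python3 -m creep '{"hand":[30,30,30,30,30],"slide":[[0.003,-0.04,0],[0.003,-0.04,-0.08],[0.003,-0.04,-0.13],[0.003,-0.04,-0.13],[0.003,-0.04,-0.13]],"rot":[[0,0,0],[0,0,0],[0,0,0],[0,0,0],[0,0,0]]}'
python3 - <<'E'
from h import *
im=capture("wrist");save("w7",im);print(observe()["tcp_pos"])
E
```

```text
time_s: 10.12
tcp_pos: [466.8, -405.5, 53.3]
orientation: [0.902, -0.432, -0.002, -0.0]
ft_force: [0.2, -0.4, 0.6]
grip_width: 25.7
[ 467.66416203 -405.9415557    54.20514077]
```

View pics/w7.png

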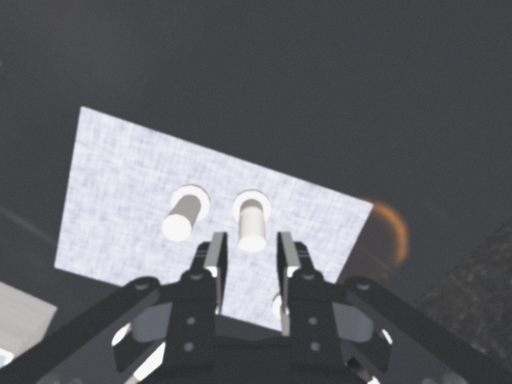

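Centred between the jaws (stem top at 252,240). Descend and grip.

```bash
python3 -m creep '{"hand":[30,30,30,0,0,0,0,0],"slide":[[0.001,0,-0.08],[0.001,0,-0.16],[0.001,0,-0.16],[0.001,0,-0.16],[0.001,0,-0.16],[0.001,0,-0.16],[0.001,0,-0.16],[0.001,0,-0.16]],"rot":[[0,0,0],[0,0,0],[0,0,0],[0,0,0],[0,0,0],[0,0,0],[0,0,0],[0,0,0]]}'
python3 -m creep '{"hand":[0,0,0,0,0,0],"slide":[[0,0,0.05],[0,0,0.1],[0,0,0.2],[0,0,0.25],[0,0,0.25],[0,0,0.25]],"rot":[[0,0,0],[0,0,0],[0,0,0],[0,0,0],[0,0,0],[0,0,0]]}'
python3 - <<'E'
from h import *
im=capture("wrist");save("w8",im);print(observe()["tcp_pos"])
E
```

```text
time_s: 10.83
tcp_pos: [469.0, -406.8, 15.9]
orientation: [0.902, -0.432, 0.001, 0.0]
ft_force: [0.4, -0.1, -0.5]
grip_width: 14.6
time_s: 11.33
tcp_pos: [469.5, -407.1, 79.3]
orientation: [0.902, -0.432, 0.002, 0.0]
ft_force: [-1.5, 0.5, -1.1]
grip_width: 14.9
[ 468.44854026 -406.20217591   77.72050311]
```

View pics/w8.png

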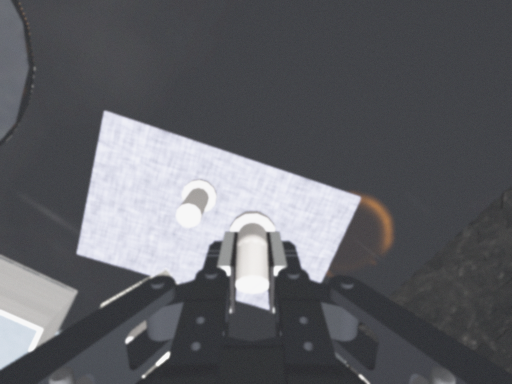

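```bash
python3 -m creep '{"hand":[0,0,0,0,0,0,0,0],"slide":[[-0.02,0.14,0],[-0.04,0.28,0],[-0.06,0.42,0],[-0.074,0.565,0],[-0.074,0.565,0],[-0.074,0.565,0],[-0.074,0.565,0],[-0.074,0.565,0]],"rot":[[0,0,0],[0,0,0],[0,0,0],[0,0,0],[0,0,0],[0,0,0],[0,0,0],[0,0,0]]}'
python3 - <<'E'
from h import *
im=capture("wrist");save("w9",im);save("s9",capture("side"),(140,160,300,320),4);save("t9",capture("top"),(200,180,360,300),5);print(observe()["tcp_pos"])
E
```

```text
time_s: 12.05
tcp_pos: [449.5, -266.3, 76.9]
orientation: [0.902, -0.432, -0.0, 0.0]
ft_force: [0.3, -1.1, 0.3]
grip_width: 14.6
[ 449.60129442 -266.55709603   77.17509168]
```

View pics/w9.png

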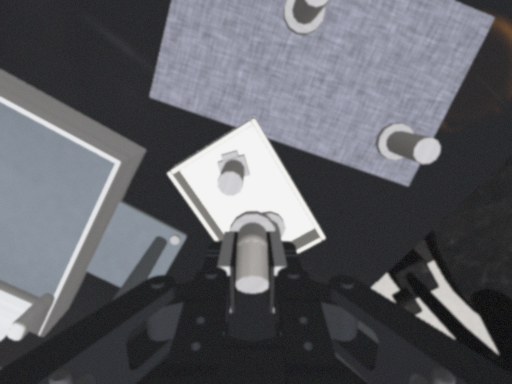

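View pics/s9.png

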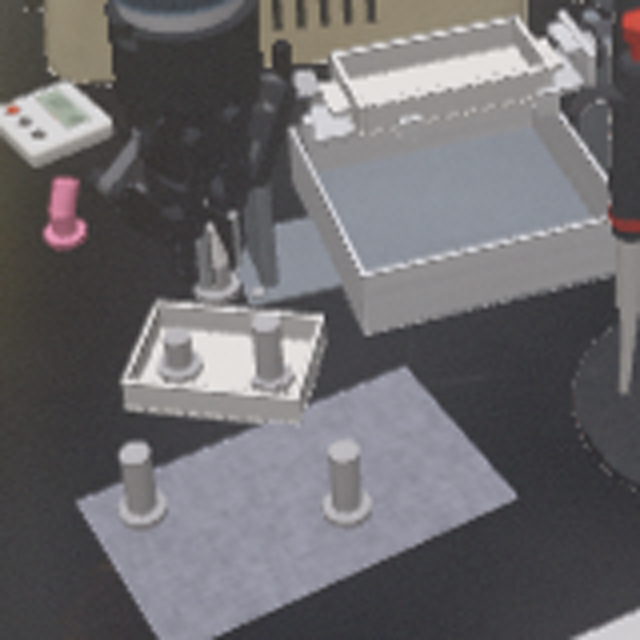

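```bash
python3 - <<'E'
from h import *
cs=calibration("side");c=calibration("wrist")
print(onz(cs,(185,250.5),9),onz(cs,(207.3,253.5),9),onz(cs,(140+176/4,160+335/4),29),onz(cs,(140+268/4,160+322/4),47),onz(c,(231,165),9),onz(c,(230,183),47))
E
```

```text
[ 427.34306748 -262.55028594    9.        ] [ 475.6859995  -282.90444133    9.        ] [ 426.99552145 -262.26096168   29.        ] [ 477.59078975 -282.8929297    47.        ] [ 480.01627354 -279.95165815    9.        ] [ 476.78295488 -278.89721892   47.        ]
```

```bash
python3 -m creep '{"hand":[0,0,0,0,0,0,24,24],"slide":[[0.014,0.036,0],[0.014,0.036,-0.08],[0.014,0.036,-0.16],[0.014,0.036,-0.214],[0.014,0.036,-0.214],[0.014,0.036,-0.214],[0.014,0.036,-0.214],[0.014,0.036,-0.214]],"rot":[[0,0,0],[0,0,0],[0,0,0],[0,0,0],[0,0,0],[0,0,0],[0,0,0],[0,0,0]]}'
python3 -m creep '{"hand":[24,24,24,24,24,24],"slide":[[0,0,0],[0,0,0.05],[0,0,0.15],[0,0,0.3],[0,0,0.4],[0,0,0.4]],"rot":[[0,0,0],[0,0,0],[0,0,0],[0,0,0],[0,0,0],[0,0,0]]}'
python3 - <<'E'
from h import *
im=capture("wrist");save("w10",im);save("s10",capture("side"),(140,160,300,320),4);print(observe()["tcp_pos"])
E
```

```text
time_s: 12.87
tcp_pos: [454.0, -256.2, 24.7]
orientation: [0.902, -0.432, 0.001, -0.0]
ft_force: [-0.2, 0.4, -0.3]
grip_width: 20.5
time_s: 13.37
tcp_pos: [457.9, -258.4, 130.4]
orientation: [0.902, -0.432, 0.007, -0.0]
ft_force: [1.5, 0.0, 0.5]
grip_width: 20.4
[ 454.47801335 -256.50025053  125.67585154]
```

View pics/w10.png

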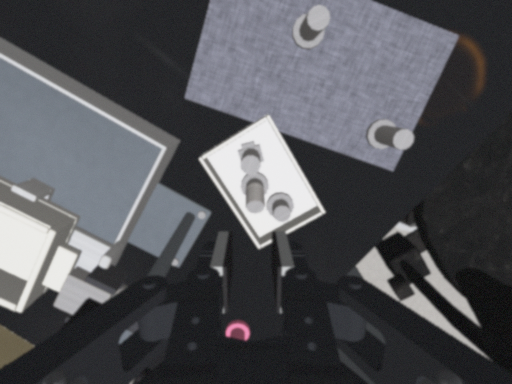

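View pics/s10.png

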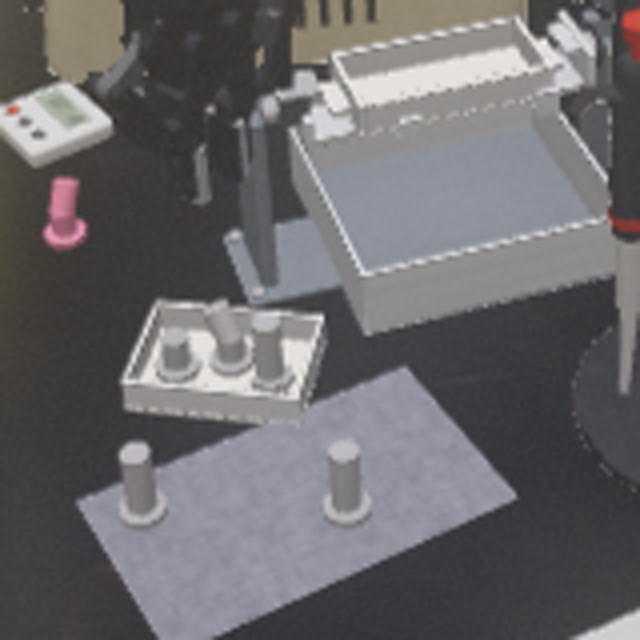

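```bash
python3 -m creep '{"hand":[100,100,100,100,100,100,100,100],"slide":[[0,0,0.15],[0,0,0.3],[0.1,0.05,0.4],[0.2,0.12,0.5],[0.3,0.19,0.5],[0.4,0.26,0.5],[0.5,0.33,0.5],[0.565,0.385,0.5]],"rot":[[0,0,0.07],[0,0,0.14],[0,0,0.21],[0,0,0.28],[0,0,0.35],[0,0,0.43],[0,0,0.5],[0,0,0.57]]}'
python3 -m creep '{"hand":[100,100,100,100,100],"slide":[[0,0,0],[0,0,0],[0,0,0],[0,0,0],[0,0,0]],"rot":[[0,0,0.08],[0,0,0.1],[0,0,0.1],[0,0,0.1],[0,0,0.1]]}'
python3 - <<'E'
from h import *
im=capture("wrist");np.save("w11.npy",im);save("w11",im,None,1.5);o=observe();print(o["tcp_pos"]);m=R.from_quat(o["orientation"]).as_matrix();print("jaw",np.degrees(np.arctan2(m[1,1],m[0,1])))
E
```

```text
time_s: 14.13
tcp_pos: [595.8, -156.8, 246.8]
orientation: [1.0, 0.005, -0.001, -0.001]
ft_force: [0.1, 0.3, -0.1]
grip_width: 85.4
time_s: 14.55
tcp_pos: [593.6, -160.1, 247.5]
orientation: [0.997, 0.079, -0.001, -0.0]
ft_force: [-0.6, -0.6, -0.1]
grip_width: 85.4
[ 593.80323883 -160.10250891  247.92486566]
jaw -80.93677175583838
```

View pics/w11.png

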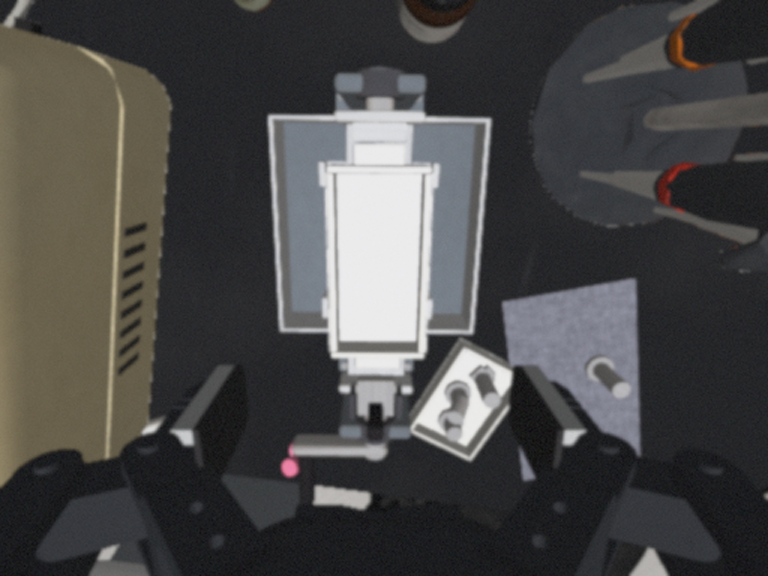

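```bash
python3 - <<'E'
from h import *
im=np.load("w11.npy");save("w11a",im,(175,70,330,340),2.2*1.0);save("w11b",im,(180,225,300,345),5)
c=calibration("wrist")
for z,pts in ((127,[(328,167),(437,167),(422,357),(330,357)]),(46,[(268,116),(490,120),(474,333),(281,330)])):
    P=np.array([onz(c,(a/1.5,b/1.5),z)[:2] for a,b in pts]);print(P.round(1),P.mean(0).round(1),np.linalg.norm(P-np.roll(P,-1,0),axis=1).round(1), [np.degrees(np.arctan2(*(P[(i+1)%4]-P[i])[::-1])).round(1) for i in range(4)])
E
```

```text
[[ 653.5 -121.9]
 [ 663.2 -182.9]
 [ 545.3 -196.5]
 [ 536.  -137.9]] [ 599.5 -159.8] [ 61.8 118.6  59.3 118.6] [np.float64(-81.0), np.float64(-173.4), np.float64(99.0), np.float64(7.8)]
[[ 677.4  -66.8]
 [ 699.8 -225. ]
 [ 535.8 -249.9]
 [ 513.4  -91.7]] [ 606.6 -158.4] [159.7 165.8 159.8 165.9] [np.float64(-81.9), np.float64(-171.3), np.float64(98.1), np.float64(8.6)]
```

View pics/w11a.png

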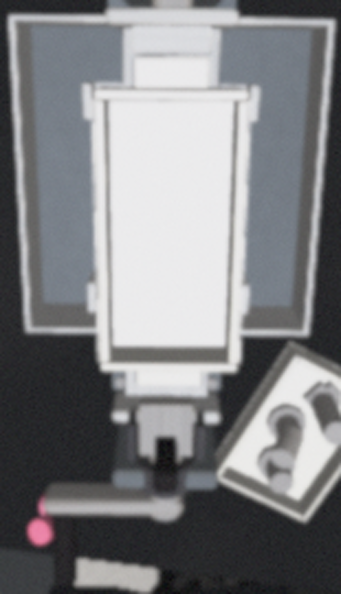

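View pics/w11b.png

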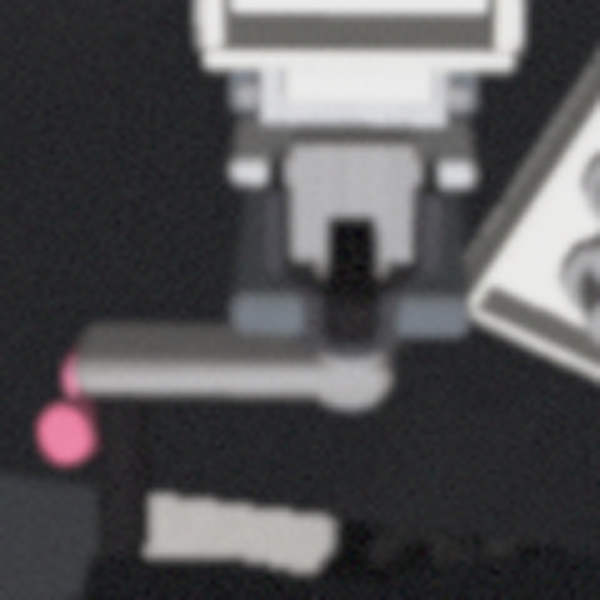

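```bash
python3 -m creep '{"hand":[100,100,100,100,100,100,100],"slide":[[0.02,0,-0.15],[0.02,0,-0.3],[0.02,0,-0.45],[0.02,0,-0.55],[0.02,0,-0.6],[0.02,0,-0.6],[0.02,0,-0.6]],"rot":[[0,0,0],[0,0,0],[0,0,0],[0,0,0],[0,0,0],[0,0,0],[0,0,0]]}'
python3 -m creep '{"hand":[100,60,60,60,60,60],"slide":[[0,0,0],[0,0,0],[0,0,0],[0,0,0],[0,0,0],[0,0,0]],"rot":[[0,0,0],[0,0,0],[0,0,0],[0,0,0],[0,0,0],[0,0,0]]}' 25
```

```text
time_s: 15.18
tcp_pos: [599.7, -159.9, 99.0]
orientation: [0.997, 0.08, 0.0, 0.0]
ft_force: [-1.1, -0.8, 0.8]
grip_width: 85.4
time_s: 15.68
tcp_pos: [601.3, -160.0, 101.1]
orientation: [0.997, 0.08, 0.002, 0.001]
ft_force: [-0.1, 0.5, 6.2]
grip_width: 59.4
```

```bash
python3 -m creep '{"hand":[60,60,60,60],"slide":[[0.008,0.001,0],[0.016,0.0025,0],[0.02,0.003,0],[0.02,0.003,0]],"rot":[[0,0,0],[0,0,0],[0,0,0],[0,0,0]]}'
python3 -m creep '{"hand":[60,60,60],"slide":[[0.006,0.001,0],[0.006,0.001,0],[0.006,0.001,0]],"rot":[[0,0,0],[0,0,0],[0,0,0]]}'
python3 -m creep '{"hand":[60,60,60],"slide":[[0.006,0.001,0],[0.006,0.001,0],[0.006,0.001,0]],"rot":[[0,0,0],[0,0,0],[0,0,0]]}'
```

```text
time_s: 16.02
tcp_pos: [603.9, -159.7, 101.1]
orientation: [0.997, 0.079, -0.001, 0.0]
ft_force: [-6.0, 0.1, 10.2]
grip_width: 59.7
time_s: 16.27
tcp_pos: [605.3, -159.5, 101.1]
orientation: [0.997, 0.079, -0.001, 0.0]
ft_force: [-5.0, 0.4, 10.7]
grip_width: 59.3
time_s: 16.52
tcp_pos: [606.8, -159.3, 101.1]
orientation: [0.997, 0.079, -0.001, 0.0]
ft_force: [-6.2, 0.0, 10.6]
grip_width: 59.7
```

```bash
python3 -m creep '{"hand":[60,60,60],"slide":[[0.006,0.001,0.002],[0.006,0.001,0.002],[0.006,0.001,0.002]],"rot":[[0,0,0],[0,0,0],[0,0,0]]}'
python3 -m creep '{"hand":[60,60,60],"slide":[[0.006,0.001,0],[0.006,0.001,0],[0.006,0.001,0]],"rot":[[0,0,0],[0,0,0],[0,0,0]]}'
python3 -m creep '{"hand":[60,60,60],"slide":[[0.006,0.001,0],[0.006,0.001,0],[0.006,0.001,0]],"rot":[[0,0,0],[0,0,0],[0,0,0]]}'
```

```text
time_s: 16.77
tcp_pos: [608.7, -158.9, 101.1]
orientation: [0.997, 0.079, -0.0, 0.0]
ft_force: [-5.2, 0.1, 7.4]
grip_width: 59.4
time_s: 17.02
tcp_pos: [610.1, -158.7, 101.1]
orientation: [0.997, 0.079, -0.0, 0.0]
ft_force: [-4.3, -0.0, 8.5]
grip_width: 59.7
time_s: 17.27
tcp_pos: [611.6, -158.5, 101.1]
orientation: [0.997, 0.079, -0.0, 0.0]
ft_force: [-4.8, 0.9, 8.8]
grip_width: 59.5
```

```bash
for i in 1 2 3; do python3 -m creep '{"hand":[60,60,60],"slide":[[0.006,0.001,0],[0.006,0.001,0],[0.006,0.001,0]],"rot":[[0,0,0],[0,0,0],[0,0,0]]}'; done; python3 - <<'E'
from h import *
save("w12",capture("wrist"),None,1.5)
E
```

```text
time_s: 17.52
tcp_pos: [612.4, -158.4, 101.1]
orientation: [0.997, 0.079, -0.001, 0.0]
ft_force: [-6.0, 0.4, 8.4]
grip_width: 59.7
time_s: 17.77
tcp_pos: [612.4, -158.4, 101.1]
orientation: [0.997, 0.079, -0.003, 0.0]
ft_force: [-8.5, -1.1, 11.7]
grip_width: 59.5
time_s: 18.02
tcp_pos: [612.4, -158.4, 101.1]
orientation: [0.997, 0.079, -0.004, -0.0]
ft_force: [-11.9, -0.1, 13.9]
grip_width: 59.8
```

View pics/w12.png

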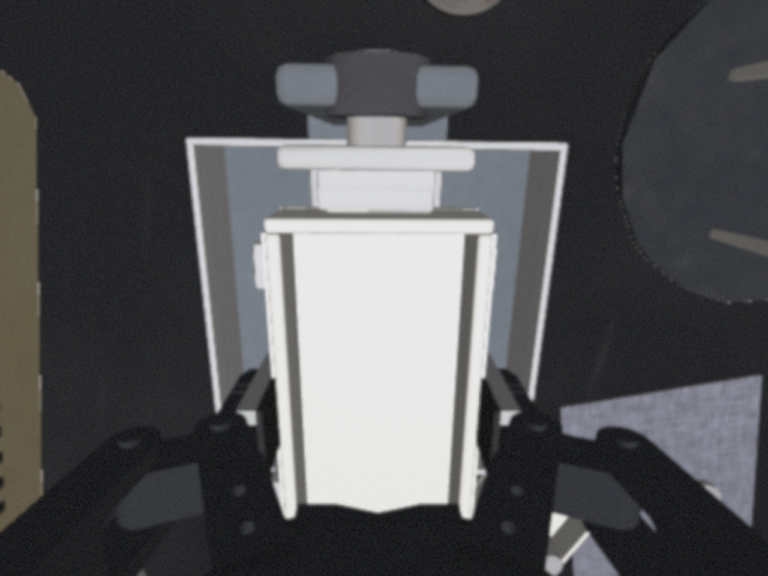

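```bash
python3 -m creep '{"hand":[100,100,100,100,100,100,100,100],"slide":[[0,0,0],[0,0,0],[0,0,0],[0,0,0.1],[0,0,0.25],[-0.02,-0.003,0.4],[-0.04,-0.006,0.54],[-0.04,-0.006,0.54]],"rot":[[0,0,0],[0,0,0],[0,0,0],[0,0,0],[0,0,0],[0,0,0],[0,0,0],[0,0,0]]}'
python3 -m creep '{"hand":[40,40,40,40],"slide":[[0,0,0],[0,0,0],[0,0,0],[0,0,0]],"rot":[[0,0,0],[0,0,0],[0,0,0],[0,0,0]]}'
python3 - <<'E'
from h import *
im=capture("wrist");np.save("w13.npy",im);save("w13",im,None,1.5);o=observe();print(o["tcp_pos"],o["orientation"])
E
```

```text
time_s: 18.73
tcp_pos: [611.7, -159.8, 243.7]
orientation: [0.997, 0.08, 0.008, 0.002]
ft_force: [0.1, -0.6, 1.7]
grip_width: 85.4
time_s: 19.07
tcp_pos: [605.4, -158.0, 231.9]
orientation: [0.997, 0.08, -0.002, -0.001]
ft_force: [-0.1, -0.2, 0.0]
grip_width: 38.7
[ 605.48042107 -158.03398129  232.01958306] [ 9.96793409e-01  7.99949147e-02 -1.83456011e-03 -5.90139363e-04]
```

View pics/w13.png

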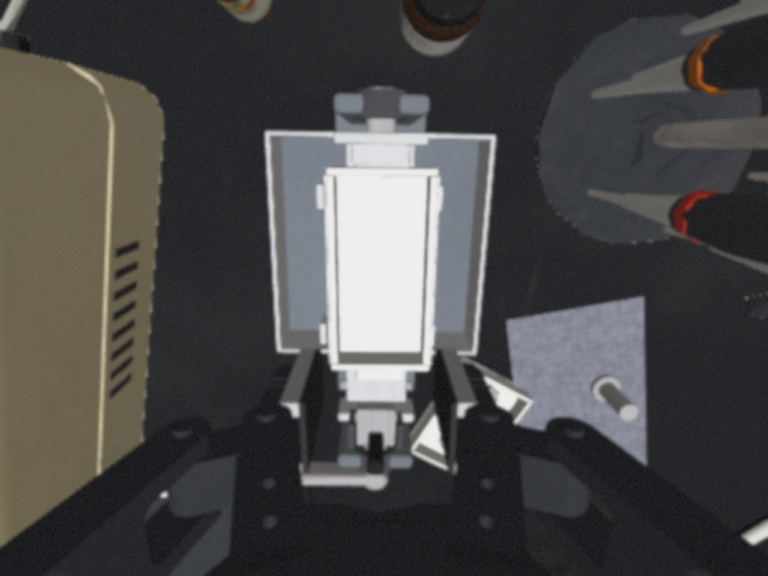

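```bash
python3 - <<'E'
from h import *
c=calibration("wrist")
for z,pts in ((127,[(327,171),(439,171),(430,369),(331,369)]),(46,[(265,132),(496,136),(477,354),(280,352)])):
    P=np.array([onz(c,(a/1.5,b/1.5),z)[:2] for a,b in pts]);print(P.round(1),P.mean(0).round(1),np.linalg.norm(P-np.roll(P,-1,0),axis=1).round(1), [np.degrees(np.arctan2(*(P[(i+1)%4]-P[i])[::-1])).round(1) for i in range(4)])
E
```

```text
[[ 663.6 -120.9]
 [ 673.1 -180. ]
 [ 557.1 -197.9]
 [ 547.4 -138.1]] [ 610.3 -159.2] [ 59.8 117.4  60.5 117.5] [np.float64(-80.8), np.float64(-171.2), np.float64(99.2), np.float64(8.4)]
[[ 677.4  -67.1]
 [ 700.2 -225.5]
 [ 535.9 -249.6]
 [ 512.5  -93.3]] [ 606.5 -158.8] [160.  166.  158.1 167. ] [np.float64(-81.8), np.float64(-171.6), np.float64(98.5), np.float64(9.0)]
```

```bash
python3 -m creep '{"hand":[45,45,45,45,45,45,45,45],"slide":[[-0.1,-0.1,0],[-0.2,-0.22,0],[-0.3,-0.34,0],[-0.36,-0.48,-0.05],[-0.408,-0.62,-0.12],[-0.408,-0.75,-0.22],[-0.408,-0.87,-0.33],[-0.408,-0.916,-0.46]],"rot":[[0,0,0],[0,0,0],[0,0,0],[0,0,0],[0,0,0],[0,0,0],[0,0,0],[0,0,0]]}'
python3 -m creep '{"hand":[45,45,45,45,45],"slide":[[0,0,0],[0,0,0],[0,0,0],[0,0,0],[0,0,0]],"rot":[[0,0,0],[0,0,0],[0,0,0],[0,0,0],[0,0,0]]}'
python3 - <<'E'
from h import *
im=capture("wrist");np.save("w14.npy",im);save("w14",im,None,1.5);o=observe();print(o["tcp_pos"],o["orientation"])
E
```

```text
time_s: 19.78
tcp_pos: [502.9, -394.7, 119.0]
orientation: [0.997, 0.077, 0.001, 0.003]
ft_force: [-0.4, -0.8, -0.0]
grip_width: 38.1
time_s: 20.2
tcp_pos: [506.9, -386.5, 121.7]
orientation: [0.997, 0.081, 0.002, 0.001]
ft_force: [0.7, -0.3, 0.1]
grip_width: 38.5
[ 506.64504235 -386.70159252  121.59811657] [9.96708360e-01 8.10465998e-02 1.75826887e-03 8.96053373e-04]
```

View pics/w14.png

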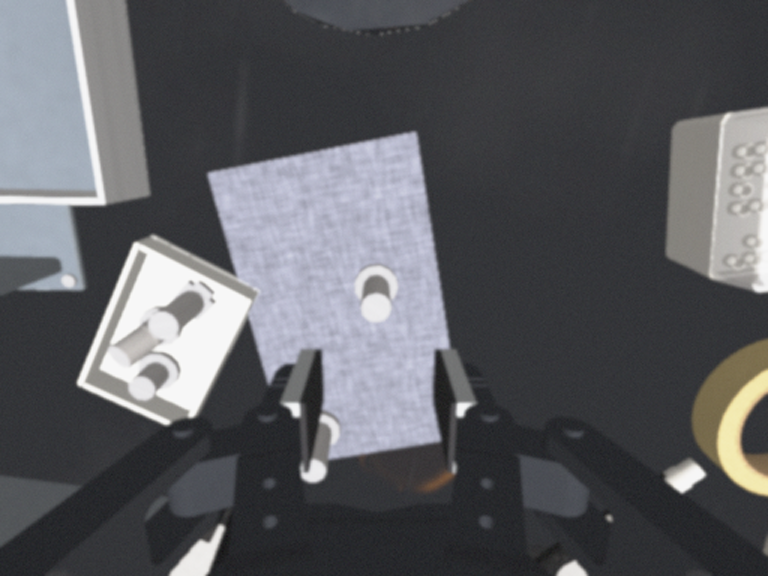

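```bash
python3 - <<'E'
from h import *
c=calibration("wrist")
print(onz(c,(376/1.5,287/1.5),9),onz(c,(376/1.5,307/1.5),47),onz(c,(314/1.5,470/1.5),47))
E
```

```text
[ 503.2942416  -386.31926983    9.        ] [ 504.13719788 -386.21387883   47.        ] [ 400.03571267 -366.85080958   47.        ]
```

```bash
python3 -m creep '{"hand":[45,45,45,45,0,0,0,0],"slide":[[-0.012,0.002,-0.12],[-0.012,0.002,-0.25],[-0.012,0.002,-0.386],[-0.012,0.002,-0.386],[-0.012,0.002,-0.386],[-0.012,0.002,-0.386],[-0.012,0.002,-0.386],[-0.012,0.002,-0.386]],"rot":[[0,0,0],[0,0,0],[0,0,0],[0,0,0],[0,0,0],[0,0,0],[0,0,0],[0,0,0]]}' 40
python3 -m creep '{"hand":[0,0,0,0,0,0,0,0],"slide":[[0,0,0.06],[0,0,0.15],[0,0,0.3],[0,0,0.45],[0,0,0.6],[0,0,0.65],[0,0,0.65],[0,0,0.65]],"rot":[[0,0,0],[0,0,0],[0,0,0],[0,0,0],[0,0,0],[0,0,0],[0,0,0],[0,0,0]]}'
```

```text
time_s: 20.92
tcp_pos: [503.7, -388.3, 25.9]
orientation: [0.997, 0.08, 0.002, 0.002]
ft_force: [0.9, 0.0, -0.8]
grip_width: 14.7
time_s: 21.58
tcp_pos: [502.3, -387.6, 187.3]
orientation: [0.997, 0.08, 0.002, 0.001]
ft_force: [0.3, 1.1, -0.5]
grip_width: 14.6
```

```bash
python3 -m creep '{"hand":[0,0,0,0,0,0,0,0],"slide":[[0.05,0.13,0],[0.11,0.26,0],[0.18,0.39,0],[0.25,0.52,0],[0.33,0.65,0],[0.41,0.78,0],[0.49,0.88,0],[0.522,0.93,0]],"rot":[[0,0,0],[0,0,0],[0,0,0],[0,0,0],[0,0,0],[0,0,0],[0,0,0],[0,0,0]]}'
python3 -m creep '{"hand":[0,0,0,0,0],"slide":[[0,0,0],[0,0,0],[0,0,0],[0,0,0],[0,0,0]],"rot":[[0,0,0],[0,0,0],[0,0,0],[0,0,0],[0,0,0]]}'
python3 - <<'E'
from h import *
im=capture("wrist");save("w15",im,None,1.5);o=observe();print(o["tcp_pos"],o["orientation"])
E
```

```text
time_s: 22.25
tcp_pos: [633.3, -146.8, 182.5]
orientation: [0.996, 0.084, -0.001, -0.002]
ft_force: [1.3, 1.7, -0.7]
grip_width: 14.1
time_s: 22.67
tcp_pos: [630.7, -157.6, 185.0]
orientation: [0.997, 0.078, -0.001, 0.001]
ft_force: [-0.0, 0.7, 0.2]
grip_width: 14.5
[ 631.00128001 -157.03135732  185.1816803 ] [ 9.96955502e-01  7.79707184e-02 -3.28325194e-04  4.32565067e-04]
```

View pics/w15.png

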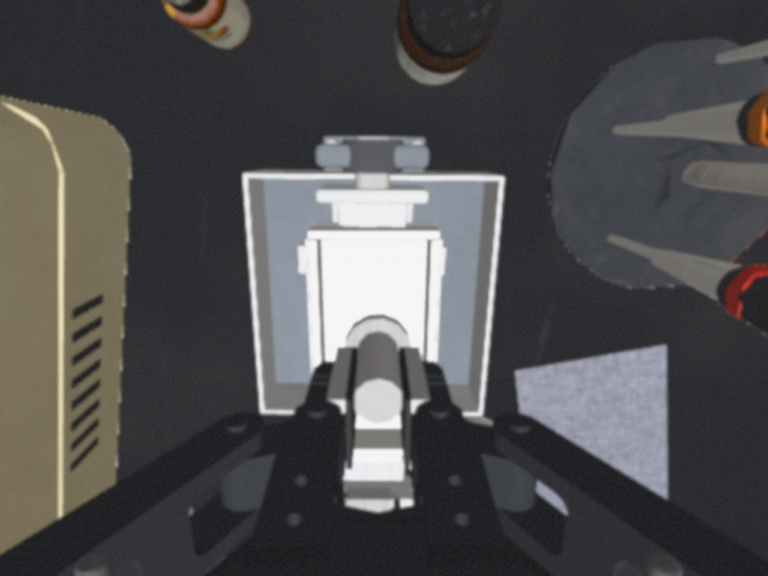

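```bash
python3 -m creep '{"hand":[0,0,0,0,0],"slide":[[0.006,0.006,-0.1],[0.006,0.006,-0.18],[0.006,0.006,-0.205],[0.006,0.006,-0.205],[0.006,0.006,-0.205]],"rot":[[0,0,0],[0,0,0],[0,0,0],[0,0,0],[0,0,0]]}'
python3 -m creep '{"hand":[0,0,0],"slide":[[0,0,-0.008],[0,0,-0.008],[0,0,-0.008]],"rot":[[0,0,0],[0,0,0],[0,0,0]]}'
```

```text
time_s: 23.13
tcp_pos: [633.3, -153.7, 134.2]
orientation: [0.997, 0.079, -0.0, 0.0]
ft_force: [0.6, 0.4, -0.4]
grip_width: 14.5
time_s: 23.38
tcp_pos: [634.4, -153.2, 133.3]
orientation: [0.997, 0.08, 0.001, 0.0]
ft_force: [-0.9, 0.4, -0.1]
grip_width: 14.1
```

```bash
python3 -m creep '{"hand":[0,0,0,0],"slide":[[-0.004,-0.004,-0.008],[-0.004,-0.004,-0.01],[-0.004,-0.004,-0.01],[-0.004,-0.004,-0.01]],"rot":[[0,0,0],[0,0,0],[0,0,0],[0,0,0]]}'
python3 -m creep '{"hand":[35,35,35,35,35,35,35],"slide":[[0,0,0],[0,0,0],[0,0,0],[0,0,0.1],[0,0,0.25],[0,0,0.35],[0,0,0.35]],"rot":[[0,0,0],[0,0,0],[0,0,0],[0,0,0],[0,0,0],[0,0,0],[0,0,0]]}'
python3 - <<'E'
from h import *
im=capture("wrist");save("w16",im,None,1.5);save("s16",capture("side"),(140,160,300,320),4);o=observe();print(o["tcp_pos"],o["orientation"])
E
```

```text
time_s: 23.72
tcp_pos: [632.5, -153.9, 129.5]
orientation: [0.997, 0.08, -0.0, -0.0]
ft_force: [-0.6, -0.0, -0.2]
grip_width: 14.3
time_s: 24.3
tcp_pos: [637.3, -154.9, 225.0]
orientation: [0.997, 0.08, 0.007, 0.002]
ft_force: [1.4, -0.9, 1.0]
grip_width: 29.8
[ 633.80792109 -154.14614988  219.14899461] [9.96807961e-01 7.98103356e-02 1.98183311e-03 5.20533610e-04]
```

View pics/w16.png

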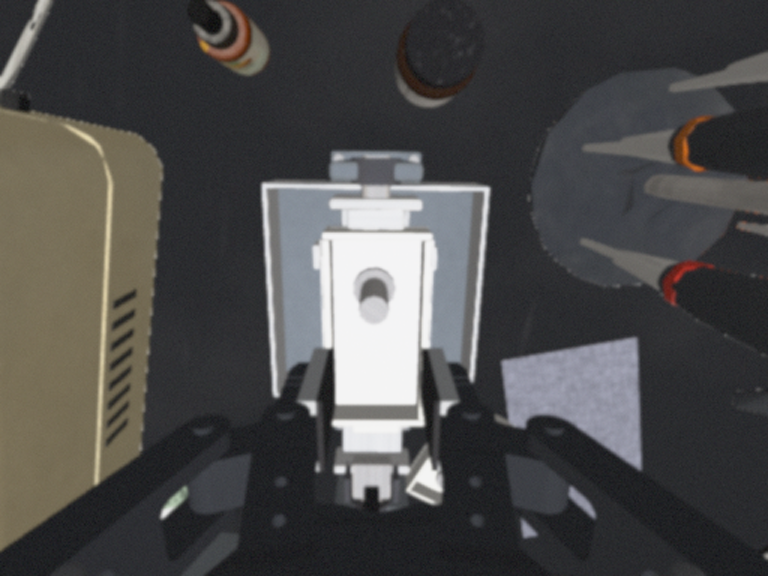

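View pics/s16.png

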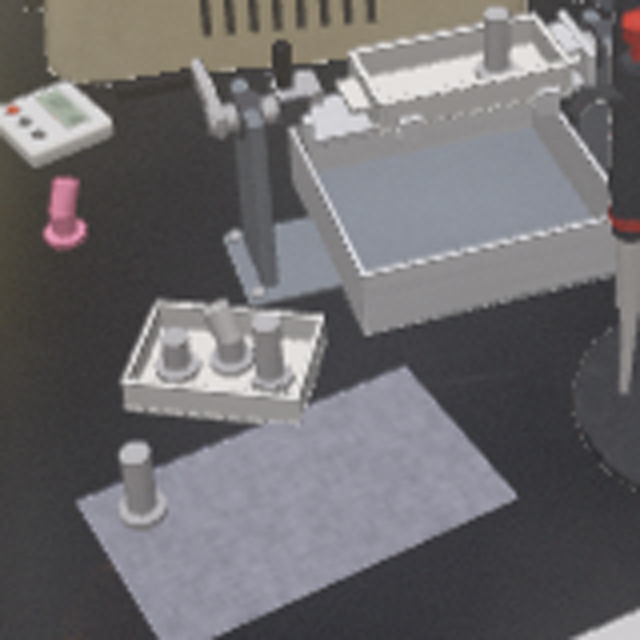

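```bash
python3 -m creep '{"hand":[45,45,45,45,45,45,45,45],"slide":[[-0.08,-0.09,0],[-0.18,-0.2,0],[-0.29,-0.31,0],[-0.4,-0.42,0],[-0.51,-0.53,0],[-0.63,-0.64,0],[-0.75,-0.75,0],[-0.86,-0.84,0]],"rot":[[0,0,0],[0,0,0],[0,0,0],[0,0,0],[0,0,0],[0,0,0],[0,0,0],[0,0,0]]}'
python3 -m creep '{"hand":[45,45,45,45,45,45,45],"slide":[[-0.07,-0.01,-0.1],[-0.076,-0.01,-0.2],[-0.076,-0.01,-0.3],[-0.076,-0.01,-0.38],[-0.076,-0.01,-0.4],[-0.076,-0.01,-0.4],[-0.076,-0.01,-0.4]],"rot":[[0,0,0],[0,0,0],[0,0,0],[0,0,0],[0,0,0],[0,0,0],[0,0,0]]}'
python3 - <<'E'
from h import *
im=capture("wrist");save("w17",im,None,1.5);o=observe();print(o["tcp_pos"],o["orientation"],o["q"].round(2))
E
```

```text
time_s: 25.07
tcp_pos: [413.9, -365.3, 215.1]
orientation: [0.997, 0.079, -0.002, -0.001]
ft_force: [0.5, -0.8, 0.4]
grip_width: 38.9
time_s: 25.65
tcp_pos: [398.4, -366.1, 116.6]
orientation: [0.997, 0.08, -0.0, -0.0]
ft_force: [0.5, 0.4, 0.6]
grip_width: 38.9
[ 399.15699828 -366.75242718  117.65353179] [9.96796771e-01 7.99746153e-02 3.74676760e-04 3.44281166e-04] [ 0.59  0.32  0.09  1.96 -0.04  0.87 -0.71]
```

View pics/w17.png

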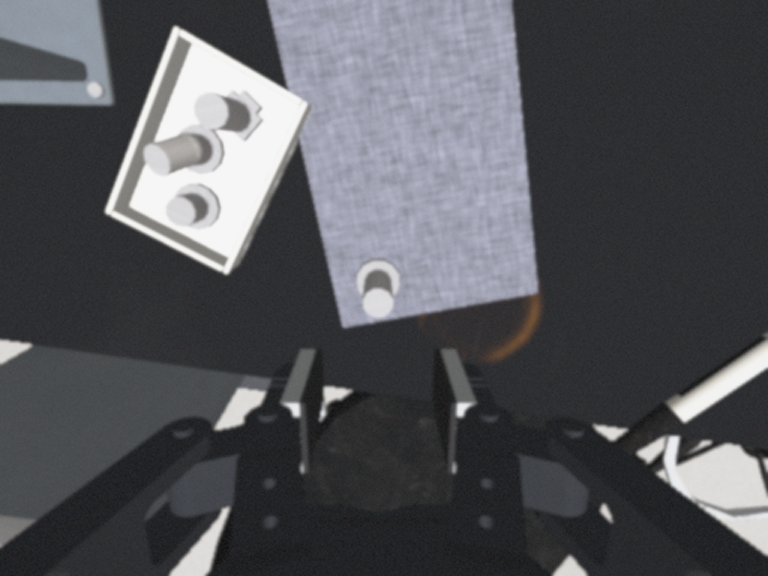

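```bash
python3 - <<'E'
from h import *
c=calibration("wrist");print(onz(c,(378/1.5,302/1.5),47),onz(c,(378/1.5,281/1.5),9))
E
python3 -m creep '{"hand":[45,45,45,45],"slide":[[0,0,-0.1],[0,0,-0.22],[0,0,-0.22],[0,0,-0.22]],"rot":[[0,0,0],[0,0,0],[0,0,0],[0,0,0]]}'
```

```text
[ 400.64744057 -366.54702577   47.        ] [ 400.51595868 -366.65111812    9.        ]
time_s: 26.03
tcp_pos: [398.1, -365.9, 61.9]
orientation: [0.997, 0.08, -0.001, -0.001]
ft_force: [0.7, 0.3, -0.5]
grip_width: 38.4
```

```bash
python3 -m creep '{"hand":[45,45,45,45,0,0,0,0],"slide":[[0.005,-0.002,-0.08],[0.005,-0.002,-0.15],[0.005,-0.002,-0.15],[0.005,-0.002,-0.15],[0.005,-0.002,-0.15],[0.005,-0.002,-0.15],[0.005,-0.002,-0.15],[0.005,-0.002,-0.15]],"rot":[[0,0,0],[0,0,0],[0,0,0],[0,0,0],[0,0,0],[0,0,0],[0,0,0],[0,0,0]]}' 40
python3 -m creep '{"hand":[0,0,0,0,0,0,0,0],"slide":[[0,0,0.06],[0,0,0.15],[0,0,0.3],[0,0,0.45],[0,0,0.6],[0,0,0.65],[0,0,0.65],[0,0,0.65]],"rot":[[0,0,0],[0,0,0],[0,0,0],[0,0,0],[0,0,0],[0,0,0],[0,0,0],[0,0,0]]}'
```

```text
time_s: 26.7
tcp_pos: [401.2, -368.1, 26.6]
orientation: [0.997, 0.08, 0.001, 0.001]
ft_force: [-1.0, 0.3, 5.9]
grip_width: 14.5
time_s: 27.37
tcp_pos: [400.2, -367.3, 188.3]
orientation: [0.997, 0.08, 0.001, 0.001]
ft_force: [0.6, 0.7, -1.0]
grip_width: 14.5
```

```bash
python3 -m creep '{"hand":[0,0,0,0,0,0,0,0],"slide":[[0.09,0.06,0.02],[0.19,0.14,0.05],[0.29,0.24,0.05],[0.39,0.36,0.05],[0.49,0.48,0.05],[0.59,0.6,0.05],[0.69,0.72,0.05],[0.74,0.815,0.05]],"rot":[[0,0,0],[0,0,0],[0,0,0],[0,0,0],[0,0,0],[0,0,0],[0,0,0],[0,0,0]]}'
python3 -m creep '{"hand":[0,0,0,0,0],"slide":[[0,0,0],[0,0,0],[0,0,0],[0,0,0],[0,0,0]],"rot":[[0,0,0],[0,0,0],[0,0,0],[0,0,0],[0,0,0]]}'
python3 - <<'E'
from h import *
im=capture("wrist");save("w18",im,None,1.5);save("s18",capture("side"),(140,130,300,290),4);o=observe();print(o["tcp_pos"],o["orientation"])
E
```

```text
time_s: 28.03
tcp_pos: [586.1, -158.5, 196.7]
orientation: [0.997, 0.082, -0.001, -0.002]
ft_force: [0.4, 1.0, 0.7]
grip_width: 14.3
time_s: 28.45
tcp_pos: [583.3, -165.5, 198.7]
orientation: [0.997, 0.078, -0.001, 0.0]
ft_force: [0.2, -0.6, -1.0]
grip_width: 14.1
[ 583.94581097 -164.98512316  199.31855948] [ 9.96925938e-01  7.83488911e-02 -2.92014504e-04  1.99133457e-04]
```

View pics/w18.png

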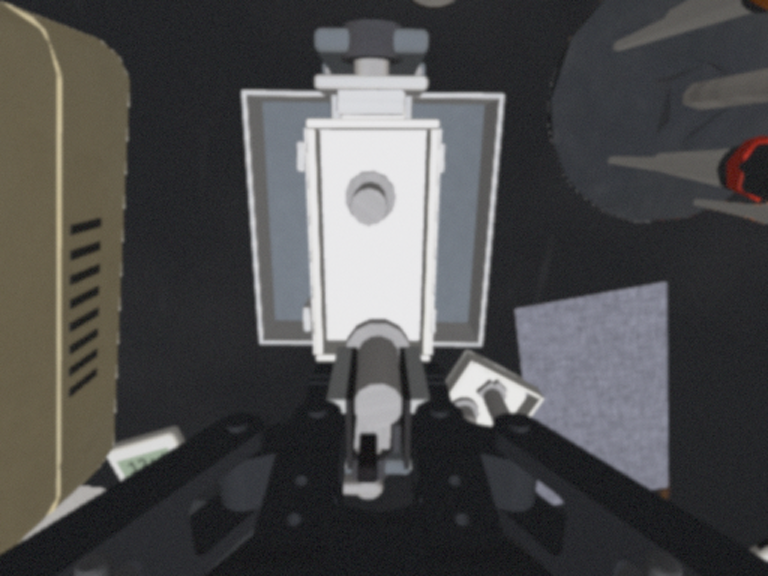

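View pics/s18.png

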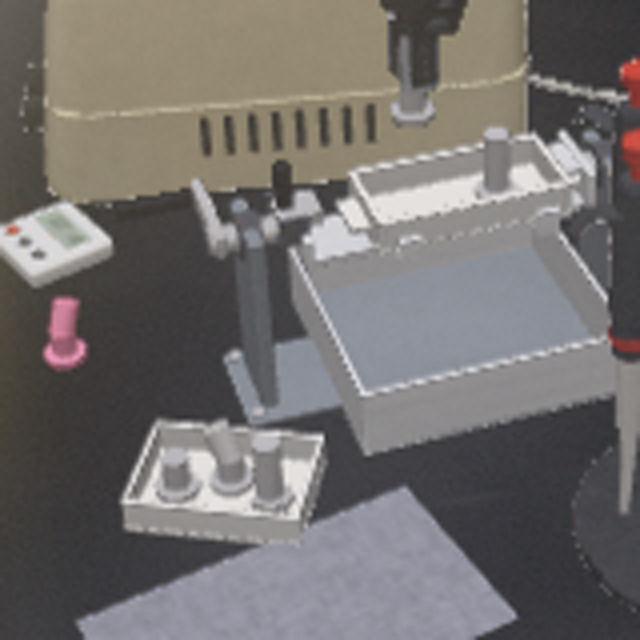

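```bash
python3 -m creep '{"hand":[0,0,0,0,0,0],"slide":[[0.004,0.006,-0.1],[0.004,0.006,-0.2],[0.004,0.006,-0.256],[0.004,0.006,-0.256],[0.004,0.006,-0.256],[0.004,0.006,-0.256]],"rot":[[0,0,0],[0,0,0],[0,0,0],[0,0,0],[0,0,0],[0,0,0]]}'
python3 -m creep '{"hand":[0,0,0],"slide":[[0,0,-0.008],[0,0,-0.008],[0,0,-0.008]],"rot":[[0,0,0],[0,0,0],[0,0,0]]}'
```

```text
time_s: 29.05
tcp_pos: [586.5, -162.4, 136.7]
orientation: [0.997, 0.079, 0.001, 0.0]
ft_force: [0.0, -0.2, 0.5]
grip_width: 14.3
time_s: 29.3
tcp_pos: [586.3, -161.9, 134.4]
orientation: [0.997, 0.08, 0.001, 0.0]
ft_force: [0.5, 0.2, -0.7]
grip_width: 14.0
```

```bash
python3 -m creep '{"hand":[0,0,0,0],"slide":[[-0.004,-0.003,-0.008],[-0.004,-0.003,-0.012],[-0.004,-0.003,-0.012],[-0.004,-0.003,-0.012]],"rot":[[0,0,0],[0,0,0],[0,0,0],[0,0,0]]}'
python3 -m creep '{"hand":[35,35,35,35,35,35,35],"slide":[[0,0,0],[0,0,0],[0,0,0],[0,0,0.1],[0,0,0.25],[0,0,0.35],[0,0,0.35]],"rot":[[0,0,0],[0,0,0],[0,0,0],[0,0,0],[0,0,0],[0,0,0],[0,0,0]]}'
python3 - <<'E'
from h import *
im=capture("wrist");save("w19",im,None,1.5);save("s19",capture("side"),(140,130,300,290),4);o=observe();print(o["tcp_pos"],o["orientation"])
E
```

```text
time_s: 29.63
tcp_pos: [584.8, -162.6, 130.7]
orientation: [0.997, 0.08, 0.0, 0.0]
ft_force: [-1.0, -0.6, 1.3]
grip_width: 14.4
time_s: 30.22
tcp_pos: [589.4, -163.4, 225.3]
orientation: [0.997, 0.08, 0.006, 0.002]
ft_force: [1.1, -0.2, 2.3]
grip_width: 29.7
[ 585.9374488  -162.60602824  219.76381225] [9.96803732e-01 7.98683903e-02 1.76179417e-03 5.06765257e-04]
```

View pics/w19.png

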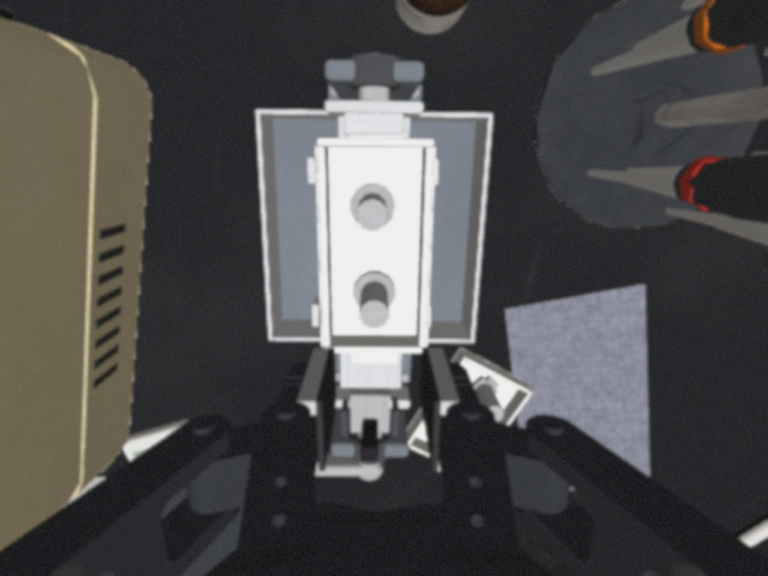

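View pics/s19.png

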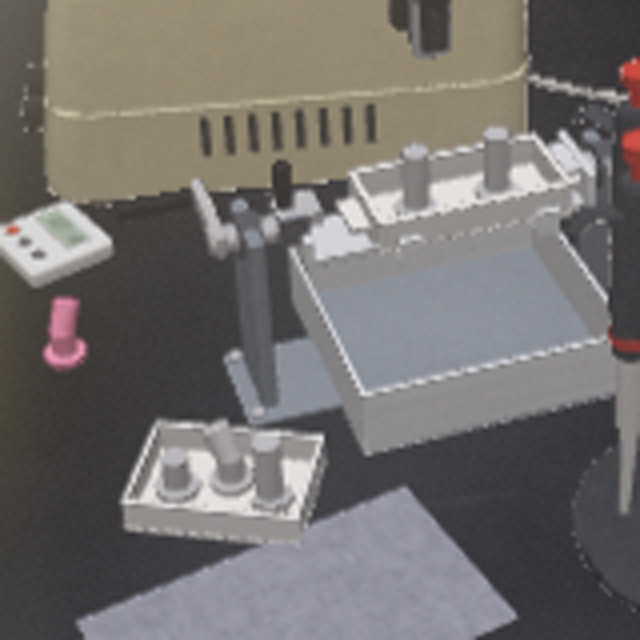

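```bash
python3 -m creep '{"hand":[35,35,35,35,35,35],"slide":[[-0.12,-0.02,0],[-0.24,-0.035,0],[-0.32,-0.042,0],[-0.32,-0.042,0],[-0.32,-0.042,0],[-0.32,-0.042,0]],"rot":[[0,0,0],[0,0,0],[0,0,0],[0,0,0],[0,0,0],[0,0,0]]}'
python3 - <<'E'
from h import *
im=capture("wrist");np.save("w20.npy",im);save("w20",im,None,1.5);o=observe();print(o["tcp_pos"],o["orientation"])
E
```

```text
time_s: 30.82
tcp_pos: [504.8, -172.4, 217.1]
orientation: [0.997, 0.08, -0.0, -0.0]
ft_force: [-0.2, -0.1, 0.4]
grip_width: 29.9
[ 505.38595652 -172.29067267  217.35926333] [ 9.96767274e-01  8.03422927e-02 -1.54251933e-04 -3.06921678e-04]
```

View pics/w20.png

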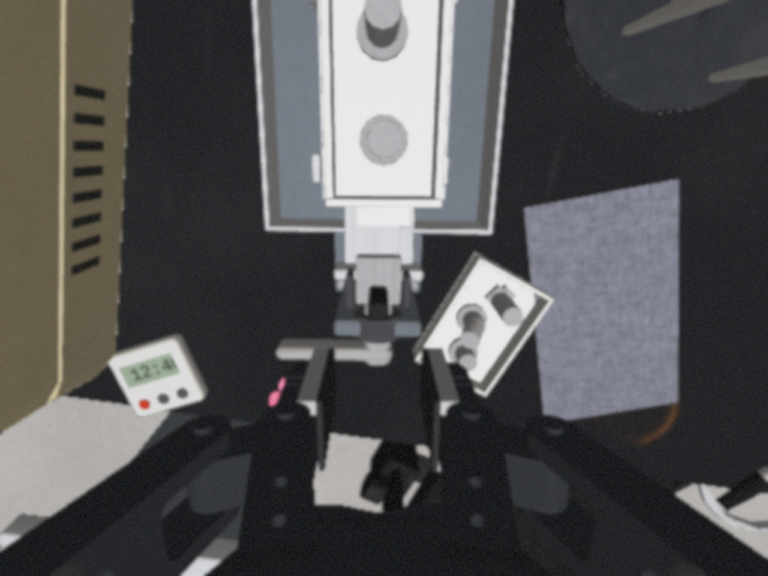

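```bash
python3 - <<'E'
from h import *
im=np.load("w20.npy");save("w20a",im,(170,150,290,270),5)
E
```

```text
(no output)
```

View pics/w20a.png

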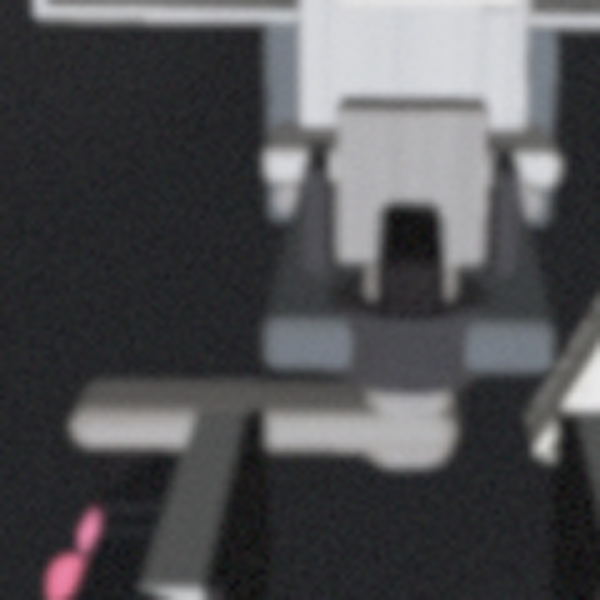

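```bash
python3 - <<'E'
from h import *
c=calibration("wrist");o=observe()
for p,z in (((412,285),155),((412,255),155),((412,312),155),((380,280),155),((443,280),155),((412,205),125),((415,370),125),((312,322),125),((508,322),125)):
    P=onz(c,(170+p[0]/5,150+p[1]/5),z);q=R.from_euler('z',-8.75,degrees=True).apply(P-np.array([608,-158.8,0]));print(p,P.round(1),"stand",q.round(1))
E
```

```text
(412, 285) [ 505.3 -172.5  155. ] stand [-103.5    2.1  155. ]
(412, 255) [ 509.9 -171.8  155. ] stand [-98.9   2.1 155. ]
(412, 312) [ 501.2 -173.2  155. ] stand [-107.8    2.   155. ]
(380, 280) [ 505.4 -167.8  155. ] stand [-102.8    6.7  155. ]
(443, 280) [ 506.8 -176.9  155. ] stand [-102.7   -2.5  155. ]
(412, 205) [ 508.3 -172.1  125. ] stand [-100.6    2.   125. ]
(415, 370) [ 479.4 -177.3  125. ] stand [-129.9    1.3  125. ]
(312, 322) [ 485.3 -158.8  125. ] stand [-121.3   18.7  125. ]
(508, 322) [ 490.5 -191.3  125. ] stand [-121.   -14.3  125. ]
```

```bash
python3 -m creep '{"hand":[30,30,30,30,30,30],"slide":[[0,0,-0.1],[0,0,-0.2],[0,0,-0.3],[0,0,-0.335],[0,0,-0.335],[0,0,-0.335]],"rot":[[0,0,0],[0,0,0],[0,0,0],[0,0,0],[0,0,0],[0,0,0]]}'
python3 -m creep '{"hand":[30,0,0,0,0],"slide":[[0,0,0],[0,0,0],[0,0,0],[0,0,0],[0,0,0]],"rot":[[0,0,0],[0,0,0],[0,0,0],[0,0,0],[0,0,0]]}' 40
python3 - <<'E'
from h import *
im=capture("wrist");save("w21",im,None,1.5);save("s21",capture("side"),(140,130,300,290),4);o=observe();print(o["tcp_pos"],o["ft_force"])
E
```

```text
time_s: 31.37
tcp_pos: [505.5, -172.6, 134.2]
orientation: [0.997, 0.08, -0.0, -0.0]
ft_force: [-0.4, -0.0, 0.3]
grip_width: 25.5
time_s: 31.78
tcp_pos: [506.2, -172.5, 136.1]
orientation: [0.997, 0.08, 0.002, 0.0]
ft_force: [-1.2, 1.4, 7.0]
grip_width: 9.0
[ 506.2133993  -172.51485126  136.09574657] [-0.07493465  1.51151366  6.50794899]
```

View pics/w21.png

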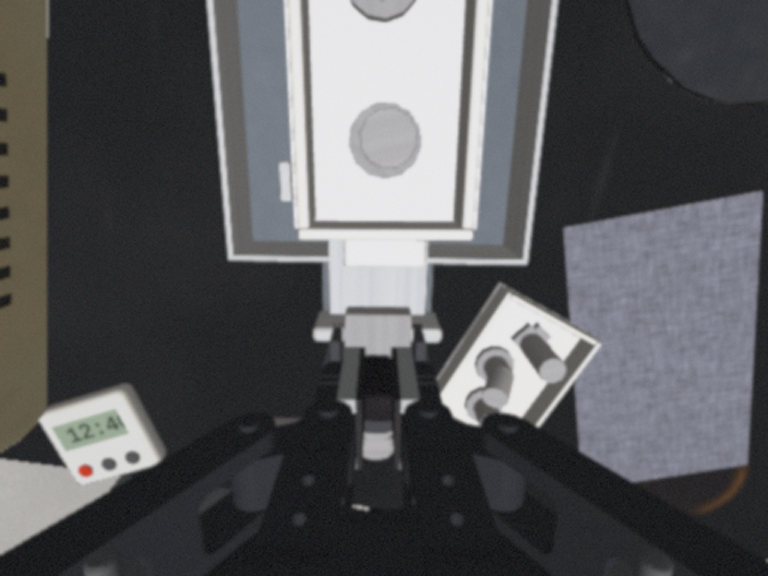

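View pics/s21.png

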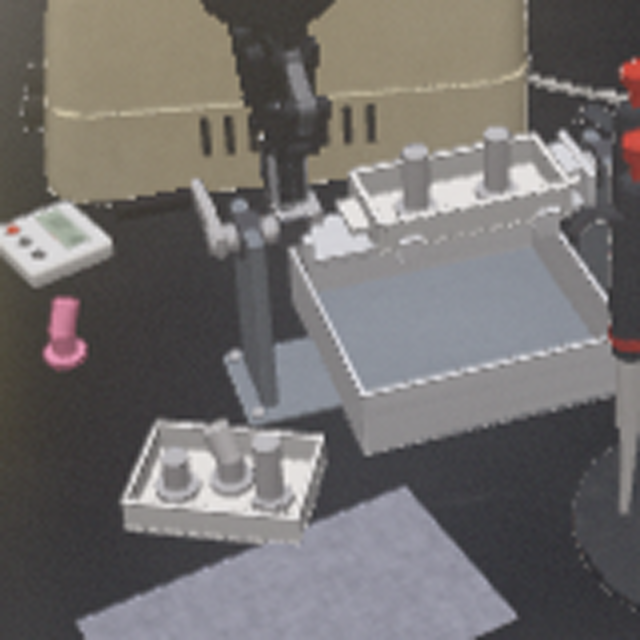

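```bash
python3 -m creep '{"hand":[0,0,0,0],"slide":[[0.015,0.0023,0],[0.03,0.0046,0],[0.04,0.006,0],[0.04,0.006,0]],"rot":[[0,0,0],[0,0,0],[0,0,0],[0,0,0]]}'
python3 -m creep '{"hand":[0,0,0,0],"slide":[[0.015,0.0023,0],[0.03,0.0046,0],[0.04,0.006,0],[0.04,0.006,0]],"rot":[[0,0,0],[0,0,0],[0,0,0],[0,0,0]]}'
python3 -m creep '{"hand":[0,0,0,0],"slide":[[0.01,0.0015,0],[0.02,0.003,0],[0.02,0.003,0],[0.02,0.003,0]],"rot":[[0,0,0],[0,0,0],[0,0,0],[0,0,0]]}'
```

```text
time_s: 32.22
tcp_pos: [516.2, -171.1, 136.1]
orientation: [0.997, 0.08, 0.001, 0.0]
ft_force: [-0.9, 1.5, 6.2]
grip_width: 8.9
time_s: 32.55
tcp_pos: [526.2, -169.6, 136.1]
orientation: [0.997, 0.08, 0.001, 0.0]
ft_force: [-1.0, 1.7, 5.6]
grip_width: 9.0
time_s: 32.88
tcp_pos: [527.4, -169.5, 136.1]
orientation: [0.997, 0.079, -0.003, -0.0]
ft_force: [-8.4, 1.7, 13.4]
grip_width: 9.4
```

```bash
python3 -m creep '{"hand":[0,0,0,0],"slide":[[0.01,0.0015,0],[0.02,0.003,0],[0.02,0.003,0],[0.02,0.003,0]],"rot":[[0,0,0],[0,0,0],[0,0,0],[0,0,0]]}'
python3 - <<'E'
from h import *
im=capture("wrist");save("w22",im,None,1.5);save("s22",capture("side"),(140,130,300,290),4)
E
```

```text
time_s: 33.22
tcp_pos: [527.5, -169.5, 136.1]
orientation: [0.997, 0.079, -0.008, -0.001]
ft_force: [-18.2, 1.6, 21.6]
grip_width: 8.8
```

View pics/w22.png

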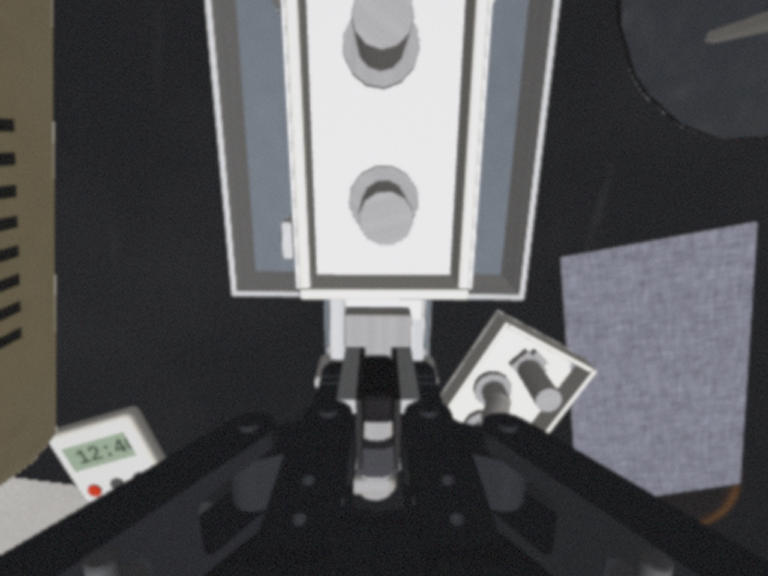

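View pics/s22.png

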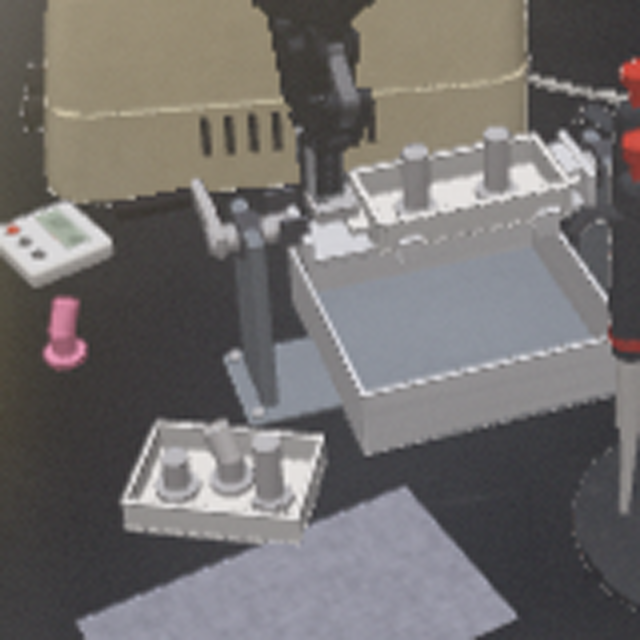

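```bash
python3 -m creep '{"hand":[30,30,30,30,30,30,30,30],"slide":[[-0.02,-0.003,0],[-0.02,-0.003,0],[-0.02,-0.003,0],[-0.02,-0.003,0.1],[-0.02,-0.003,0.2],[-0.02,-0.003,0.32],[-0.02,-0.003,0.32],[-0.02,-0.003,0.32]],"rot":[[0,0,0],[0,0,0],[0,0,0],[0,0,0],[0,0,0],[0,0,0],[0,0,0],[0,0,0]]}'
python3 -m creep '{"hand":[30,30,30],"slide":[[0,0,0],[0,0,0],[0,0,0]],"rot":[[0,0,0],[0,0,0],[0,0,0]]}'
python3 - <<'E'
from h import *
im=capture("wrist");np.save("w23.npy",im);save("w23",im,(165,100,315,250),5);print(observe()["tcp_pos"])
E
```

```text
time_s: 33.98
tcp_pos: [532.2, -169.6, 216.6]
orientation: [0.997, 0.08, 0.003, 0.001]
ft_force: [-0.1, 0.2, 0.3]
grip_width: 25.3
time_s: 34.23
tcp_pos: [528.7, -168.9, 212.4]
orientation: [0.997, 0.08, -0.002, -0.001]
ft_force: [-0.3, 0.2, 0.3]
grip_width: 25.7
[ 528.85924444 -168.88298285  212.62195035]
```

View pics/w23.png

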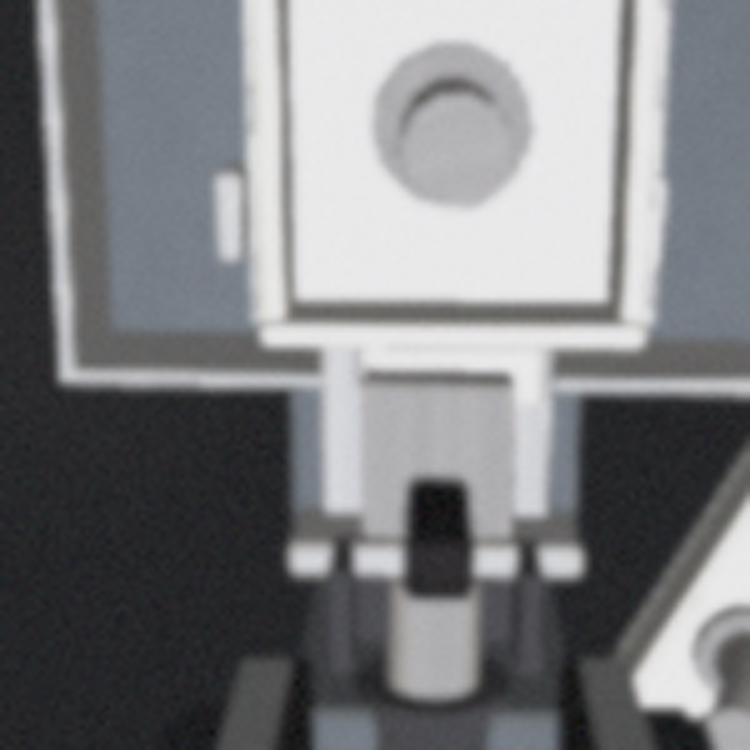

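```bash
python3 - <<'E'
from h import *
c=calibration("wrist")
for n,p,z in (("base",(438,482),125),("top",(438,570),155),("topfar",(438,545),155),("topnear",(438,597),155),("bolttip",(437,375),125),("wall",(440,347),127),("tongueEdgeR",(530,405),119)):
    P=onz(c,(165+p[0]/5,100+p[1]/5),z);q=R.from_euler('z',-8.75,degrees=True).apply(P-np.array([608,-158.8,0]));print(n,P.round(1),"stand",q.round(1))
E
```

```text
base [ 528.5 -169.3  125. ] stand [-80.2   1.7 125. ]
top [ 525.1 -169.8  155. ] stand [-83.6   1.7 155. ]
topfar [ 528.9 -169.2  155. ] stand [-79.8   1.7 155. ]
topnear [ 521.  -170.5  155. ] stand [-87.8   1.7 155. ]
bolttip [ 546.  -166.3  125. ] stand [-62.4   2.  125. ]
wall [ 551. -166.  127.] stand [-57.4   1.5 127. ]
tongueEdgeR [ 542.  -182.4  119. ] stand [-68.8 -13.3 119. ]
```

```bash
python3 -m creep '{"hand":[0,0,0,0,0,0,0,0],"slide":[[-0.1,-0.015,0],[-0.116,-0.018,0],[-0.116,-0.018,0],[-0.116,-0.018,-0.1],[-0.116,-0.018,-0.2],[-0.116,-0.018,-0.3],[-0.116,-0.018,-0.306],[-0.116,-0.018,-0.306]],"rot":[[0,0,0],[0,0,0],[0,0,0],[0,0,0],[0,0,0],[0,0,0],[0,0,0],[0,0,0]]}'
python3 -m creep '{"hand":[0,0,0,0],"slide":[[0.01,0.0015,0],[0.024,0.0037,0],[0.024,0.0037,0],[0.024,0.0037,0]],"rot":[[0,0,0],[0,0,0],[0,0,0],[0,0,0]]}'
```

```text
time_s: 34.95
tcp_pos: [499.8, -173.0, 136.1]
orientation: [0.997, 0.08, -0.002, -0.001]
ft_force: [0.3, 0.4, 0.2]
grip_width: -0.4
time_s: 35.28
tcp_pos: [508.5, -172.9, 139.4]
orientation: [0.997, 0.08, 0.002, 0.0]
ft_force: [0.5, -0.1, 0.2]
grip_width: 0.2
```

```bash
python3 -m creep '{"hand":[0,0,0,0],"slide":[[0.01,0.0015,0],[0.02,0.003,0],[0.02,0.003,0],[0.02,0.003,0]],"rot":[[0,0,0],[0,0,0],[0,0,0],[0,0,0]]}'
python3 -m creep '{"hand":[0,0,0,0],"slide":[[0.01,0.0015,0],[0.016,0.0025,0],[0.016,0.0025,0],[0.016,0.0025,0]],"rot":[[0,0,0],[0,0,0],[0,0,0],[0,0,0]]}'
```

```text
time_s: 35.62
tcp_pos: [510.3, -172.7, 137.7]
orientation: [0.997, 0.079, -0.001, 0.0]
ft_force: [-4.7, -0.4, 3.6]
grip_width: 0.2
time_s: 35.95
tcp_pos: [510.4, -172.9, 136.9]
orientation: [0.997, 0.079, -0.006, -0.0]
ft_force: [-11.5, -2.0, 8.0]
grip_width: -0.3
```

```bash
python3 -m creep '{"hand":[0,0,0,0],"slide":[[0.01,0.0015,0],[0.02,0.003,0],[0.02,0.003,0],[0.02,0.003,0]],"rot":[[0,0,0],[0,0,0],[0,0,0],[0,0,0]]}'
python3 -m creep '{"hand":[0,0,0,0],"slide":[[0.01,0.0015,0],[0.02,0.003,0],[0.02,0.003,0],[0.02,0.003,0]],"rot":[[0,0,0],[0,0,0],[0,0,0],[0,0,0]]}'
python3 - <<'E'
from h import *
im=capture("wrist");np.save("w24.npy",im);save("w24",im,(150,80,350,280),4);save("s24",capture("side"),(200,140,300,240),7)
E
```

```text
time_s: 36.28
tcp_pos: [510.5, -173.0, 136.3]
orientation: [0.997, 0.078, -0.011, -0.001]
ft_force: [-20.4, -1.7, 14.0]
grip_width: 0.1
time_s: 36.62
tcp_pos: [510.6, -173.2, 135.6]
orientation: [0.997, 0.077, -0.016, -0.002]
ft_force: [-28.1, -2.8, 20.0]
grip_width: 0.2
```

View pics/w24.png

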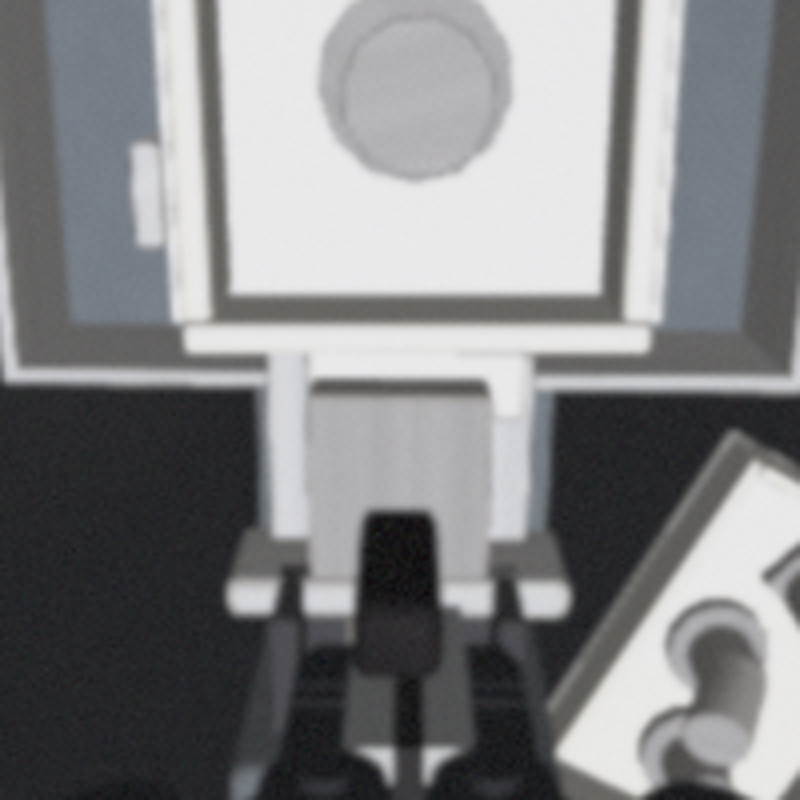

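View pics/s24.png

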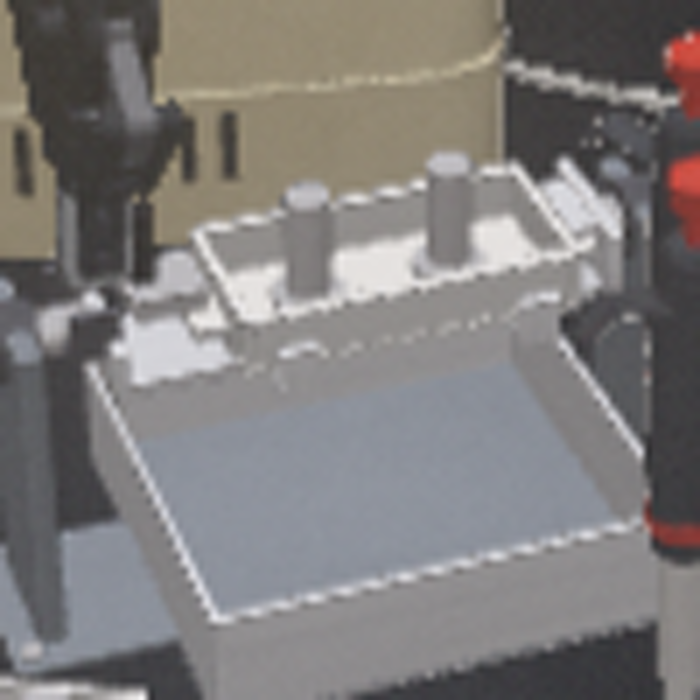

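```bash
python3 - <<'E'
from h import *
c=calibration("wrist");Z=R.from_euler('z',-8.75,degrees=True)
def f(n,p,z,k,ox,oy):
    P=onz(c,(ox+p[0]/k,oy+p[1]/k),z);q=Z.apply(P-np.array([608,-158.8,0]));print(n,P.round(1),"stand",q.round(1))
for z in(115,125):f("tip",(400,392),z,4,150,80)
for z in(115,125):f("tip shadow end",(400,378),z,4,150,80)
f("wall",(400,352),127,4,150,80);f("wallinnertop",(400,325),127,4,150,80)
f("wallL",(186,340),127,4,150,80);f("wallR",(650,340),127,4,150,80)
f("tongueend",(510,415),115,4,150,80);f("tongueR",(530,390),115,4,150,80);f("boltL",(306,450),125,4,150,80);f("boltR",(493,450),125,4,150,80)
f("bedL",(258,450),103,4,150,80);f("bedR",(552,450),103,4,150,80)
f("knobbase",(398,513),125,4,150,80);f("knobtopnear",(398,672),155,4,150,80);f("knobtopfar",(398,618),155,4,150,80)
print(observe()["tcp_pos"],observe()["ft_force"])
E
```

```text
tip [ 542.2 -166.9  115. ] stand [-66.2   2.  115. ]
tip [ 545.2 -166.5  125. ] stand [-63.3   1.9 125. ]
tip shadow end [ 544.2 -166.6  115. ] stand [-64.2   2.  115. ]
tip shadow end [ 547.  -166.2  125. ] stand [-61.4   1.9 125. ]
wall [ 551.  -165.7  127. ] stand [-57.4   1.9 127. ]
wallinnertop [ 554.5 -165.1  127. ] stand [-53.8   1.9 127. ]
wallL [ 548.3 -138.4  127. ] stand [-55.9  29.2 127. ]
wallR [ 557.5 -196.9  127. ] stand [-55.7 -30.  127. ]
tongueend [ 541.3 -182.7  115. ] stand [-69.6 -13.4 115. ]
tongueR [ 545.3 -184.8  115. ] stand [-65.9 -16.1 115. ]
boltL [ 535.2 -155.4  125. ] stand [-71.4  14.5 125. ]
boltR [ 539.1 -180.   125. ] stand [-71.3 -10.5 125. ]
bedL [ 526.2 -147.2  103. ] stand [-79.1  23.9 103. ]
bedR [ 533.2 -191.6  103. ] stand [-78.9 -21.  103. ]
knobbase [ 528.2 -168.9  125. ] stand [-80.4   2.2 125. ]
knobtopnear [ 521.  -170.3  155. ] stand [-87.7   1.8 155. ]
knobtopfar [ 527.8 -169.3  155. ] stand [-80.9   1.8 155. ]
[ 510.61702695 -173.11951771  135.57898253] [-27.3919246   -1.17769249  19.40278504]
```

```bash
python3 -m creep '{"hand":[0,0,0,30,30,30,30,30],"slide":[[-0.08,-0.01,0],[-0.1,-0.015,0],[-0.1,-0.015,0.1],[-0.05,-0.01,0.15],[-0.02,0.006,0.15],[-0.02,0.006,0.15],[-0.02,0.006,0.15],[-0.02,0.006,0.15]],"rot":[[0,0,0],[0,0,0],[0,0,0],[0,0,0],[0,0,0],[0,0,0],[0,0,0],[0,0,0]]}'
python3 -m creep '{"hand":[30,30],"slide":[[0,0,0],[0,0,0]],"rot":[[0,0,0],[0,0,0]]}'
```

```text
time_s: 37.38
tcp_pos: [520.1, -167.7, 173.9]
orientation: [0.997, 0.08, -0.001, -0.0]
ft_force: [0.1, -0.2, -0.2]
grip_width: 25.5
time_s: 37.55
tcp_pos: [519.8, -168.4, 174.2]
orientation: [0.997, 0.08, -0.001, -0.0]
ft_force: [0.8, -0.2, 1.0]
grip_width: 25.5
```

```bash
python3 -m creep '{"hand":[30,30,30,30,0,0,0,0],"slide":[[0.027,-0.003,0],[0.027,-0.003,-0.08],[0.027,-0.003,-0.148],[0.027,-0.003,-0.148],[0.027,-0.003,-0.148],[0.027,-0.003,-0.148],[0.027,-0.003,-0.148],[0.027,-0.003,-0.148]],"rot":[[0,0,0],[0,0,0],[0,0,0],[0,0,0],[0,0,0],[0,0,0],[0,0,0],[0,0,0]]}'
python3 -m creep '{"hand":[0,0,0,0],"slide":[[-0.02,-0.003,0],[-0.04,-0.006,0],[-0.04,-0.006,0],[-0.04,-0.006,0]],"rot":[[0,0,0],[0,0,0],[0,0,0],[0,0,0]]}'
python3 -m creep '{"hand":[0,0,0,0],"slide":[[-0.02,-0.003,0],[-0.036,-0.0055,0],[-0.036,-0.0055,0],[-0.036,-0.0055,0]],"rot":[[0,0,0],[0,0,0],[0,0,0],[0,0,0]]}'
python3 -m creep '{"hand":[0,0,0],"slide":[[-0.012,-0.002,0],[-0.012,-0.002,0],[-0.012,-0.002,0]],"rot":[[0,0,0],[0,0,0],[0,0,0]]}'
python3 -m creep '{"hand":[0,0,0],"slide":[[-0.012,-0.002,0],[-0.012,-0.002,0],[-0.012,-0.002,0]],"rot":[[0,0,0],[0,0,0],[0,0,0]]}'
```

```text
time_s: 38.22
tcp_pos: [527.4, -169.2, 138.1]
orientation: [0.997, 0.08, -0.0, -0.0]
ft_force: [1.6, -0.8, -6.6]
grip_width: 8.6
time_s: 38.55
tcp_pos: [516.2, -170.8, 138.1]
orientation: [0.997, 0.08, -0.001, -0.0]
ft_force: [-0.9, 0.0, -5.5]
grip_width: 8.9
time_s: 38.88
tcp_pos: [507.5, -172.1, 138.1]
orientation: [0.997, 0.08, -0.001, -0.0]
ft_force: [-0.9, -0.3, -6.1]
grip_width: 9.0
time_s: 39.13
tcp_pos: [505.2, -172.4, 138.1]
orientation: [0.997, 0.08, -0.0, -0.0]
ft_force: [1.5, -0.5, -7.9]
grip_width: 8.8
time_s: 39.38
tcp_pos: [502.6, -172.8, 138.2]
orientation: [0.997, 0.08, 0.0, -0.0]
ft_force: [1.6, -1.1, -9.0]
grip_width: 8.9
```

```bash
python3 -m creep '{"hand":[0,0,0],"slide":[[-0.012,-0.002,0],[-0.012,-0.002,0],[-0.012,-0.002,0]],"rot":[[0,0,0],[0,0,0],[0,0,0]]}'
python3 -m creep '{"hand":[0,0,0],"slide":[[-0.012,-0.002,0],[-0.012,-0.002,0],[-0.012,-0.002,0]],"rot":[[0,0,0],[0,0,0],[0,0,0]]}'
```

```text
time_s: 39.63
tcp_pos: [502.5, -172.8, 138.2]
orientation: [0.997, 0.08, 0.003, 0.0]
ft_force: [9.0, -0.0, -15.7]
grip_width: 8.7
time_s: 39.88
tcp_pos: [502.4, -172.7, 138.2]
orientation: [0.997, 0.081, 0.006, 0.001]
ft_force: [14.5, 0.8, -20.8]
grip_width: 8.9
```

```bash
python3 -m creep '{"hand":[0,0,0,0,0,0],"slide":[[0.03,0.0046,0],[0.05,0.0077,0],[0.07,0.0107,0],[0.09,0.0138,0],[0.108,0.0165,0],[0.108,0.0165,0]],"rot":[[0,0,0],[0,0,0],[0,0,0],[0,0,0],[0,0,0],[0,0,0]]}'
python3 -m creep '{"hand":[0,0,0],"slide":[[0.016,0.0025,0],[0.016,0.0025,0],[0.016,0.0025,0]],"rot":[[0,0,0],[0,0,0],[0,0,0]]}'
python3 -m creep '{"hand":[0,0,0],"slide":[[0.016,0.0025,0],[0.016,0.0025,0],[0.016,0.0025,0]],"rot":[[0,0,0],[0,0,0],[0,0,0]]}'
```

```text
time_s: 40.38
tcp_pos: [524.2, -169.7, 138.1]
orientation: [0.997, 0.08, 0.0, -0.0]
ft_force: [0.3, 0.6, -5.7]
grip_width: 8.8
time_s: 40.63
tcp_pos: [527.4, -169.2, 138.2]
orientation: [0.997, 0.08, -0.0, -0.0]
ft_force: [-1.6, 0.8, -6.1]
grip_width: 9.0
time_s: 40.88
tcp_pos: [527.5, -169.2, 138.1]
orientation: [0.997, 0.079, -0.004, -0.001]
ft_force: [-9.0, 0.9, 1.4]
grip_width: 8.8
```

```bash
python3 -m creep '{"hand":[30,30,30,30,30,100,100,100],"slide":[[-0.012,-0.002,0],[-0.012,-0.002,0],[-0.012,-0.002,0],[-0.012,-0.002,0.12],[-0.012,-0.002,0.24],[0.1,0.01,0.32],[0.2,0.025,0.32],[0.32,0.041,0.32]],"rot":[[0,0,0],[0,0,0],[0,0,0],[0,0,0],[0,0,0],[0,0,0],[0,0,0],[0,0,0]]}'
python3 -m creep '{"hand":[100,100,100,100],"slide":[[0,0,0],[0,0,0],[0,0,0],[0,0,0]],"rot":[[0,0,0],[0,0,0],[0,0,0],[0,0,0]]}'
python3 - <<'E'
from h import *
im=capture("wrist");np.save("w25.npy",im);save("w25",im,None,1.5);o=observe();print(o["tcp_pos"],o["ft_force"])
E
```

```text
time_s: 41.55
tcp_pos: [615.3, -159.5, 223.1]
orientation: [0.997, 0.079, 0.005, 0.001]
ft_force: [-1.4, -0.1, -0.1]
grip_width: 61.2
time_s: 41.88
tcp_pos: [610.9, -159.2, 218.4]
orientation: [0.997, 0.079, -0.0, 0.0]
ft_force: [0.0, 0.5, 0.1]
grip_width: 85.1
[ 610.68359789 -159.23409948  218.40488231] [0.28311451 0.32791196 0.40434576]
```

View pics/w25.png

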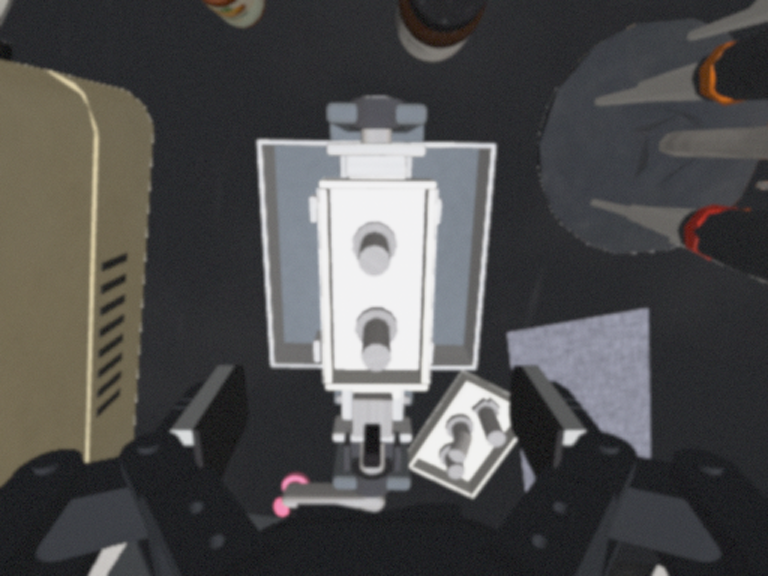

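```bash
python3 -m creep '{"hand":[100,100,100,100,100,100],"slide":[[-0.002,0,-0.12],[-0.002,0,-0.26],[-0.002,0,-0.4],[-0.002,0,-0.47],[-0.002,0,-0.47],[-0.002,0,-0.47]],"rot":[[0,0,0],[0,0,0],[0,0,0],[0,0,0],[0,0,0],[0,0,0]]}'
python3 -m creep '{"hand":[60,60,60,60,60],"slide":[[0,0,0],[0,0,0],[0,0,0],[0,0,0],[0,0,0]],"rot":[[0,0,0],[0,0,0],[0,0,0],[0,0,0],[0,0,0]]}' 70
```

```text
time_s: 42.43
tcp_pos: [609.5, -158.7, 99.9]
orientation: [0.997, 0.079, -0.001, -0.0]
ft_force: [-0.4, 0.4, 0.7]
grip_width: 85.5
time_s: 42.85
tcp_pos: [613.0, -158.5, 104.1]
orientation: [0.997, 0.08, 0.002, 0.0]
ft_force: [-2.1, 0.6, 6.2]
grip_width: 58.4
```

Gripped. Tug upwards in small steps, watching force and height.

```bash
for i in 1 2 3 4 5; do python3 -m creep '{"hand":[60,60,60],"slide":[[0,0,0.004],[0,0,0.008],[0,0,0.008]],"rot":[[0,0,0],[0,0,0],[0,0,0]]}' | grep -v -e ori; done
```

```text
time_s: 43.1
tcp_pos: [612.2, -158.5, 104.1]
ft_force: [-0.1, 0.4, 3.0]
grip_width: 58.8
time_s: 43.35
tcp_pos: [610.4, -158.5, 104.3]
ft_force: [0.2, 1.2, -0.0]
grip_width: 58.6
time_s: 43.6
tcp_pos: [610.3, -158.4, 106.2]
ft_force: [0.1, 0.2, -2.4]
grip_width: 58.5
time_s: 43.85
tcp_pos: [610.3, -158.3, 106.8]
ft_force: [3.4, -0.6, -12.7]
grip_width: 58.5
time_s: 44.1
tcp_pos: [609.6, -158.4, 106.9]
ft_force: [5.4, -1.1, -21.3]
grip_width: 58.3
```

```bash
python3 -m creep '{"hand":[60,60,60,60],"slide":[[0,0,-0.02],[0,0,-0.034],[0,0,-0.034],[0,0,-0.034]],"rot":[[0,0,0],[0,0,0],[0,0,0],[0,0,0]]}'
for i in 1 2 3; do python3 -m creep '{"hand":[60,60,60],"slide":[[0.008,0.0012,0],[0.008,0.0012,0],[0.008,0.0012,0]],"rot":[[0,0,0],[0,0,0],[0,0,0]]}' | grep -v -e ori; done
```

```text
time_s: 44.43
tcp_pos: [612.1, -158.5, 104.2]
orientation: [0.997, 0.08, 0.001, 0.0]
ft_force: [-1.2, 0.4, 1.7]
grip_width: 58.4
time_s: 44.68
tcp_pos: [613.0, -158.4, 104.2]
ft_force: [-4.6, -0.1, 5.8]
grip_width: 58.5
time_s: 44.93
tcp_pos: [613.0, -158.5, 104.1]
ft_force: [-7.5, 0.8, 9.3]
grip_width: 58.3
time_s: 45.18
tcp_pos: [613.0, -158.4, 104.1]
ft_force: [-13.4, 0.6, 12.0]
grip_width: 58.5
```

```bash
python3 -m creep '{"hand":[100,100,100,100,100,100,100,100],"slide":[[0,0,0],[0,0,0],[0,0,0.1],[0,0,0.25],[0,0,0.4],[-0.1,0,0.48],[-0.25,0.01,0.48],[-0.4,0.03,0.48]],"rot":[[0,0,0],[0,0,0],[0,0,0],[0,0,0],[0,0,0],[0,0,0],[0,0,0],[0,0,0]]}' 
python3 -m creep '{"hand":[40,40,40,40,40,40],"slide":[[-0.12,0.01,0],[-0.24,0.03,0],[-0.29,0.05,0],[-0.29,0.05,0],[-0.29,0.05,0],[-0.29,0.05,0]],"rot":[[0,0,0],[0,0,0],[0,0,0],[0,0,0],[0,0,0],[0,0,0]]}'
python3 - <<'E'
from h import *
im=capture("wrist");np.save("w26.npy",im);save("w26",im,None,1.5);save("s26",capture("side"),(160,130,310,260),5);o=observe();print(o["tcp_pos"],o["orientation"],o["q"].round(2))
c=calibration("wrist");print(proj(c,(433.6,-133.4,115))*1.5)
E
```

```text
time_s: 45.85
tcp_pos: [519.6, -150.7, 225.7]
orientation: [0.997, 0.08, 0.004, 0.001]
ft_force: [0.0, 0.2, 0.2]
grip_width: 85.1
time_s: 46.35
tcp_pos: [446.5, -137.6, 223.2]
orientation: [0.997, 0.08, 0.002, 0.0]
ft_force: [-0.7, 0.5, 0.8]
grip_width: 34.0
[ 446.29428032 -137.6185365   222.75769789] [9.96788112e-01 8.00790701e-02 8.72660375e-04 2.00442499e-04] [ 0.27  0.05 -0.06  2.03  0.    1.06 -1.2 ]
[367.38568727 303.08301526]
```

View pics/w26.png

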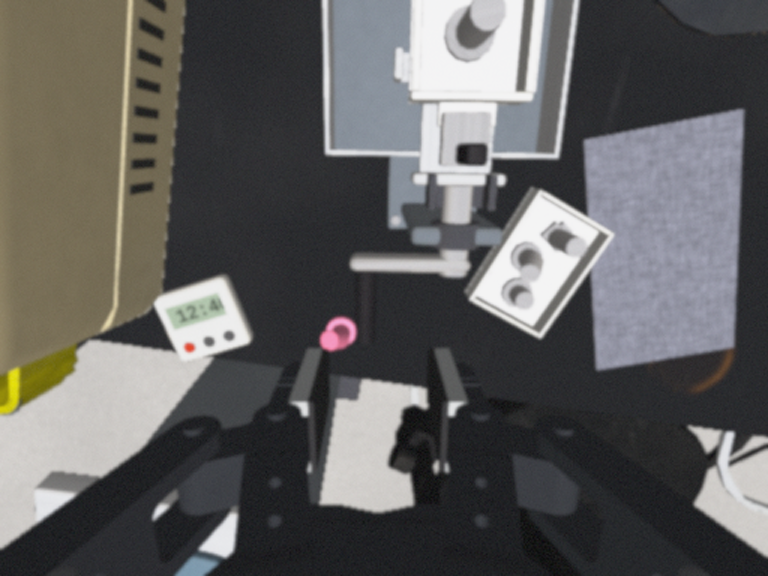

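View pics/s26.png

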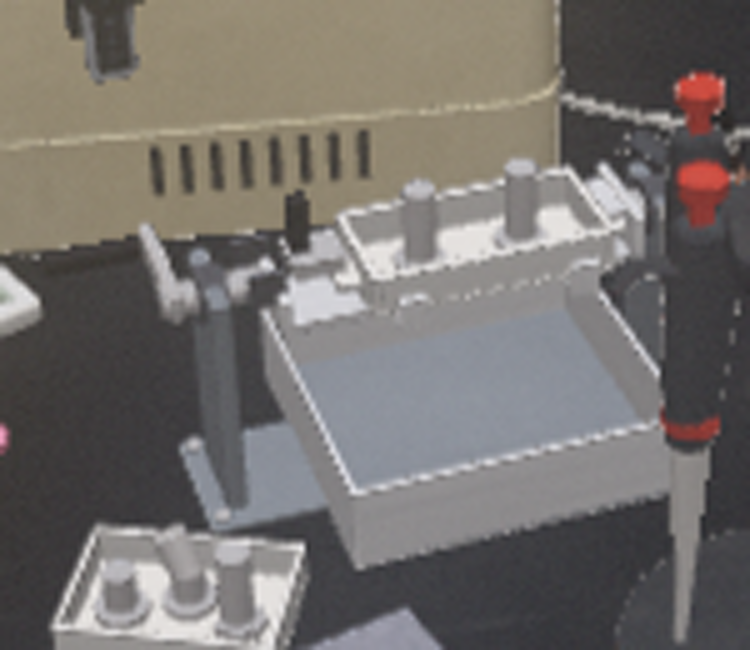

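```bash
python3 - <<'E'
from h import *
im=np.load("w26.npy");save("w26a",cv2.convertScaleAbs(im,alpha=2.5,beta=10),(210,150,330,270),5)
E
```

```text
(no output)
```

View pics/w26a.png

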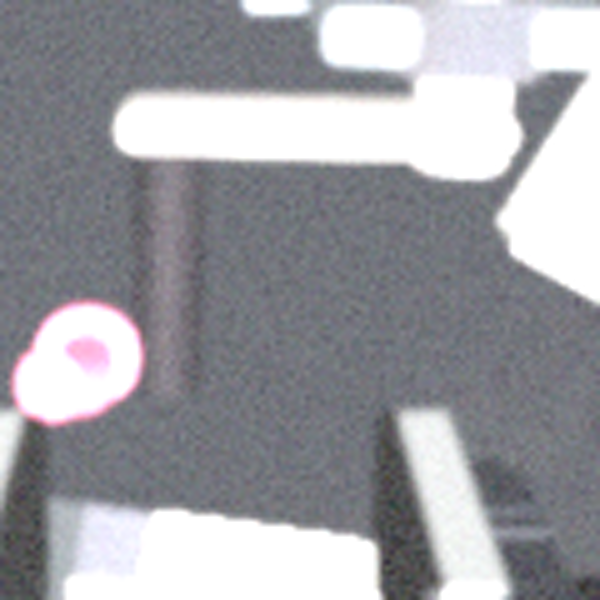

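```bash
python3 - <<'E'
from h import *
c=calibration("wrist")
for n,p,z in(("pin near arm",(174,165),115),("pin end",(170,392),115),("pin mid",(172,275),115),("L",(146,275),115),("R",(200,275),115),("hub",(468,130),115),("armend",(115,125),115)):
    P=onz(c,(210+p[0]/5,150+p[1]/5),z);print(n,P.round(1))
o=observe();print(o["tcp_pos"],o["ft_force"])
E
```

```text
pin near arm [ 450.9 -130.6  115. ]
pin end [ 408.4 -136.4  115. ]
pin mid [ 430.8 -133.4  115. ]
L [ 430.1 -128.8  115. ]
R [ 431.6 -138.3  115. ]
hub [ 465.1 -179.7  115. ]
armend [ 456.3 -119.5  115. ]
[ 446.29428032 -137.6185365   222.75769789] [0.09089036 0.25868705 0.09890069]
```

```bash
python3 -m creep '{"hand":[40,40,40,40,40,40,40],"slide":[[-0.06,0.016,-0.1],[-0.06,0.016,-0.22],[-0.06,0.016,-0.34],[-0.06,0.016,-0.44],[-0.06,0.016,-0.49],[-0.06,0.016,-0.49],[-0.06,0.016,-0.49]],"rot":[[0,0,0],[0,0,0],[0,0,0],[0,0,0],[0,0,0],[0,0,0],[0,0,0]]}'
python3 -m creep '{"hand":[40,40,40],"slide":[[0,0,0],[0,0,0],[0,0,0]],"rot":[[0,0,0],[0,0,0],[0,0,0]]}'
python3 - <<'E'
from h import *
im=capture("wrist");save("w27",cv2.convertScaleAbs(im,alpha=1.8,beta=10),None,1.5);save("s27",capture("side"),(130,120,290,280),5)
E
```

```text
time_s: 47.03
tcp_pos: [429.9, -133.4, 99.2]
orientation: [0.997, 0.08, -0.001, -0.0]
ft_force: [0.4, -0.6, -0.1]
grip_width: 33.9
time_s: 47.28
tcp_pos: [431.0, -133.8, 101.1]
orientation: [0.997, 0.08, 0.001, 0.0]
ft_force: [-0.4, 0.1, 0.7]
grip_width: 34.1
```

View pics/w27.png

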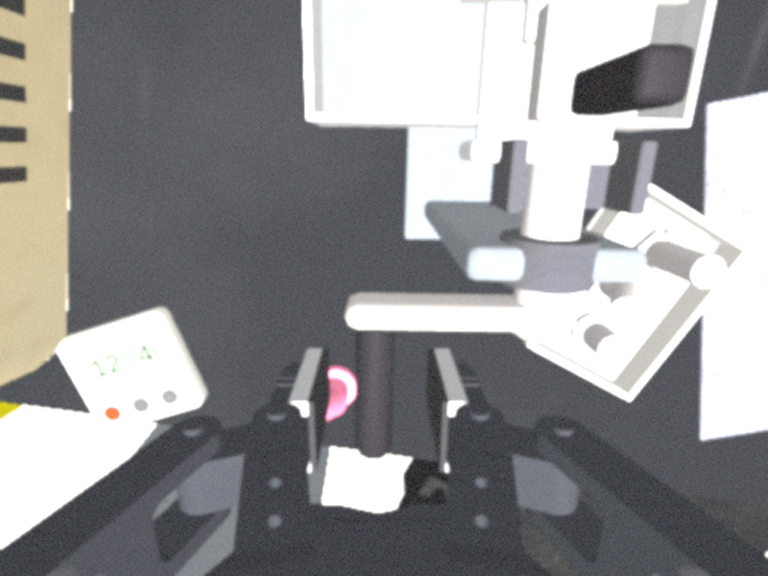

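View pics/s27.png

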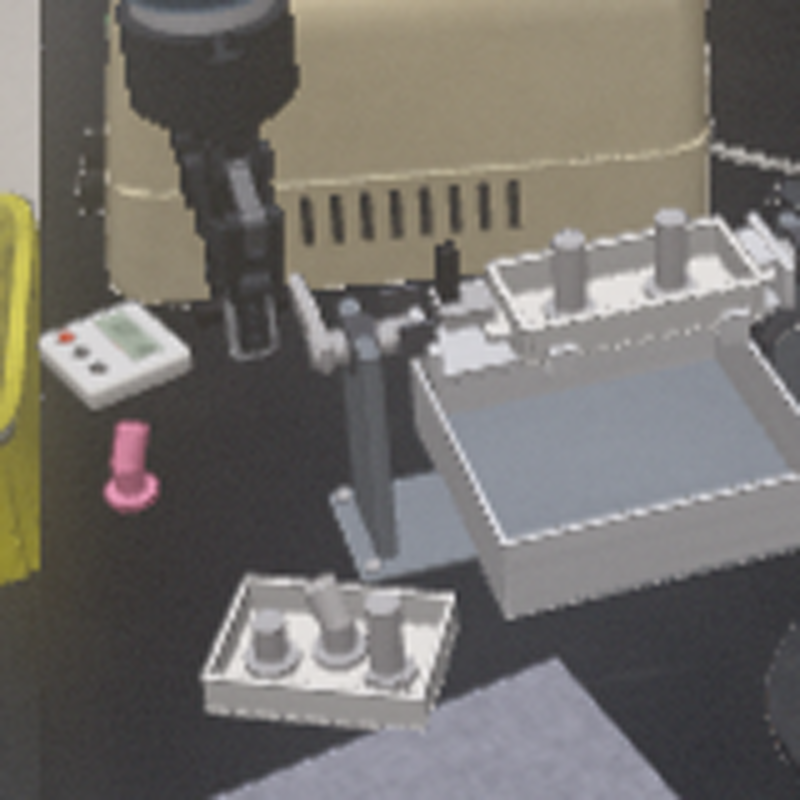

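```bash
python3 -m creep '{"hand":[40,0,0,0,0,0],"slide":[[0,0,-0.014],[0,0,-0.014],[0,0,-0.014],[0,0,-0.014],[0,0,-0.014],[0,0,-0.014]],"rot":[[0,0,0],[0,0,0],[0,0,0],[0,0,0],[0,0,0],[0,0,0]]}' 25
python3 -m creep '{"hand":[0,0,0,0,0],"slide":[[0,-0.002,0.02],[0.001,-0.0067,0.0518],[0.001,-0.0067,0.0518],[0.001,-0.0067,0.0518],[0.001,-0.0067,0.0518]],"rot":[[0,0,0],[0,0,0],[0,0,0],[0,0,0],[0,0,0]]}'
```

```text
time_s: 47.88
tcp_pos: [429.1, -132.8, 96.1]
orientation: [0.997, 0.08, -0.0, -0.001]
ft_force: [-0.8, 2.6, 2.0]
grip_width: 10.8
time_s: 48.3
tcp_pos: [429.4, -134.3, 109.6]
orientation: [0.997, 0.08, -0.001, -0.001]
ft_force: [-2.0, 5.3, 2.3]
grip_width: 10.9
```

```bash
python3 -m creep '{"hand":[0,0,0,0,0,0,0,0],"slide":[[0.0015,-0.0085,0.025],[0.0031,-0.0198,0.0482],[0.005,-0.034,0.07],[0.0079,-0.0512,0.0896],[0.011,-0.071,0.107],[0.0142,-0.0922,0.1214],[0.0142,-0.0922,0.1214],[0.0142,-0.0922,0.1214]],"rot":[[0,0,0],[0,0,0],[0,0,0],[0,0,0],[0,0,0],[0,0,0],[0,0,0],[0,0,0]]}'
python3 - <<'E'
from h import *
save("s28",capture("side"),(130,120,290,280),5)
E
```

```text
time_s: 48.97
tcp_pos: [432.0, -152.5, 140.8]
orientation: [0.997, 0.081, -0.002, -0.004]
ft_force: [-7.6, 14.1, 13.0]
grip_width: 10.8
```

View pics/s28.png

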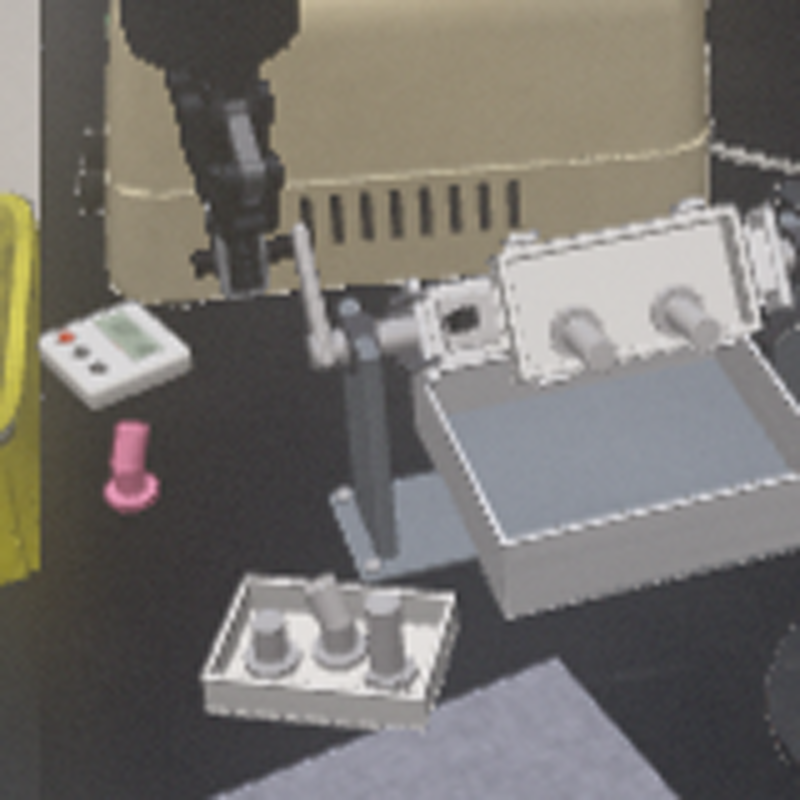

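```bash
python3 -m creep '{"hand":[0,0,0,0,0,0],"slide":[[0,-0.02,0.028],[0.0,-0.0466,0.039],[0.004,-0.072,0.044],[0.008,-0.0978,0.046],[0.008,-0.0978,0.046],[0.008,-0.0978,0.046]],"rot":[[0,0,0],[0,0,0],[0,0,0],[0,0,0],[0,0,0],[0,0,0]]}'
```

```text
time_s: 49.52
tcp_pos: [436.4, -182.2, 152.7]
orientation: [0.997, 0.08, 0.001, -0.0]
ft_force: [-0.2, 5.1, 4.6]
grip_width: 10.7
```

```bash
python3 -m creep '{"hand":[0,0,0,0,0,0,0,0],"slide":[[0.003,-0.026,-0.002],[0.006,-0.0512,-0.007],[0.009,-0.076,-0.015],[0.012,-0.0988,-0.027],[0.015,-0.12,-0.042],[0.018,-0.14,-0.0586],[0.018,-0.14,-0.0586],[0.018,-0.14,-0.0586]],"rot":[[0,0,0],[0,0,0],[0,0,0],[0,0,0],[0,0,0],[0,0,0],[0,0,0],[0,0,0]]}'
python3 - <<'E'
from h import *
save("s29",capture("side"),(130,120,290,280),5)
E
```

```text
time_s: 50.18
tcp_pos: [441.4, -217.5, 137.1]
orientation: [0.997, 0.08, 0.001, 0.0]
ft_force: [3.3, 4.4, -1.1]
grip_width: 10.8
```

View pics/s29.png

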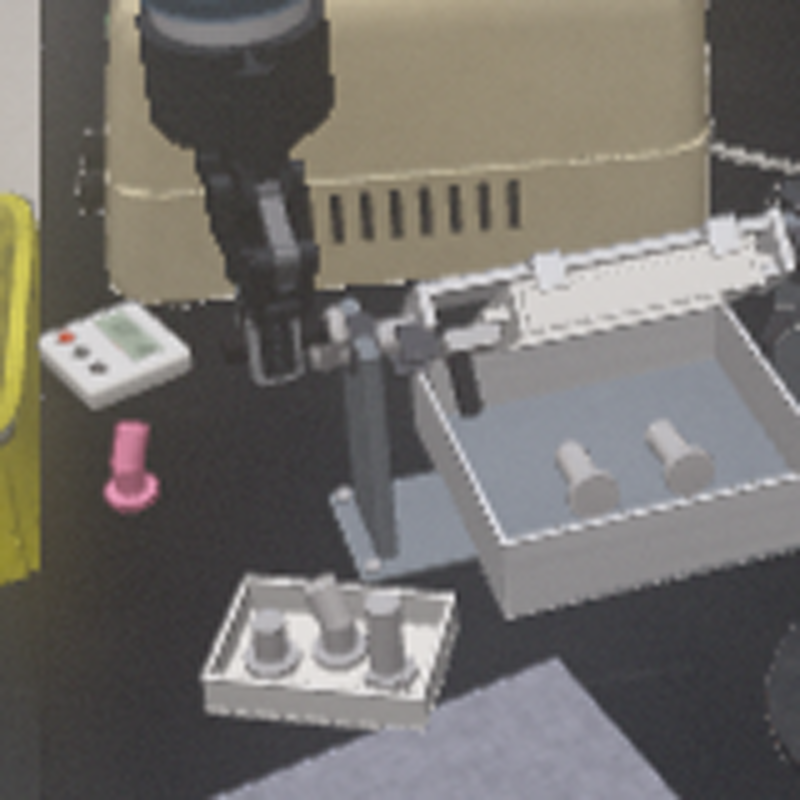

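```bash
python3 -m creep '{"hand":[0,0,0,0,0,0,0,0],"slide":[[0.002,-0.016,-0.02],[0.004,-0.0314,-0.0414],[0.006,-0.043,-0.065],[0.008,-0.051,-0.0896],[0.009,-0.056,-0.115],[0.009,-0.058,-0.1414],[0.009,-0.058,-0.1414],[0.009,-0.058,-0.1414]],"rot":[[0,0,0],[0,0,0],[0,0,0],[0,0,0],[0,0,0],[0,0,0],[0,0,0],[0,0,0]]}'
python3 -m creep '{"hand":[0,0,0,0],"slide":[[0,0,-0.012],[0,0,-0.016],[0,0,-0.016],[0,0,-0.016]],"rot":[[0,0,0],[0,0,0],[0,0,0],[0,0,0]]}'
```

```text
time_s: 50.9
tcp_pos: [443.3, -231.8, 101.5]
orientation: [0.997, 0.08, 0.001, 0.0]
ft_force: [2.8, 5.0, -0.5]
grip_width: 11.2
time_s: 51.23
tcp_pos: [443.3, -231.9, 98.5]
orientation: [0.997, 0.08, 0.001, 0.0]
ft_force: [0.6, 5.5, 6.2]
grip_width: 10.6
```

```bash
python3 -m creep '{"hand":[0,0,0,0],"slide":[[0,0,-0.012],[0,0,-0.016],[0,0,-0.016],[0,0,-0.016]],"rot":[[0,0,0],[0,0,0],[0,0,0],[0,0,0]]}'
python3 -m creep '{"hand":[0,0,0,0],"slide":[[0,0,-0.012],[0,0,-0.016],[0,0,-0.016],[0,0,-0.016]],"rot":[[0,0,0],[0,0,0],[0,0,0],[0,0,0]]}'
python3 - <<'E'
from h import *
save("s30",capture("side"),(130,120,290,280),5)
im=capture("wrist");save("w30",cv2.convertScaleAbs(im,alpha=1.5,beta=10),None,1.5)
E
```

```text
time_s: 51.57
tcp_pos: [443.4, -232.0, 98.0]
orientation: [0.997, 0.08, 0.0, -0.0]
ft_force: [-8.0, 8.5, 28.0]
grip_width: 10.6
time_s: 51.9
tcp_pos: [444.5, -231.8, 94.8]
orientation: [0.997, 0.08, 0.001, -0.0]
ft_force: [-7.6, 9.4, 31.7]
grip_width: 10.7
```

View pics/s30.png

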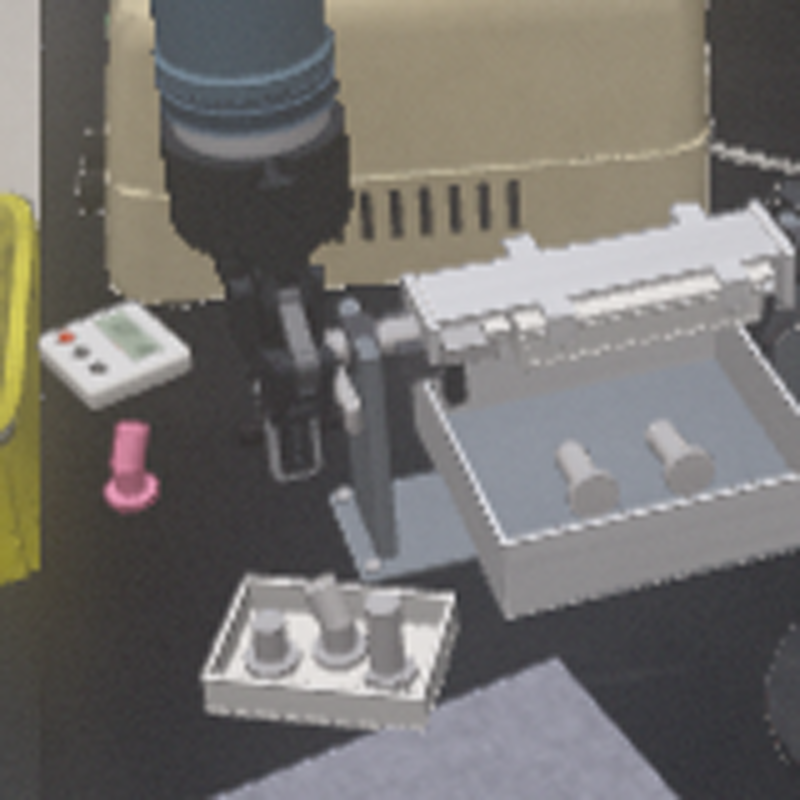

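View pics/w30.png

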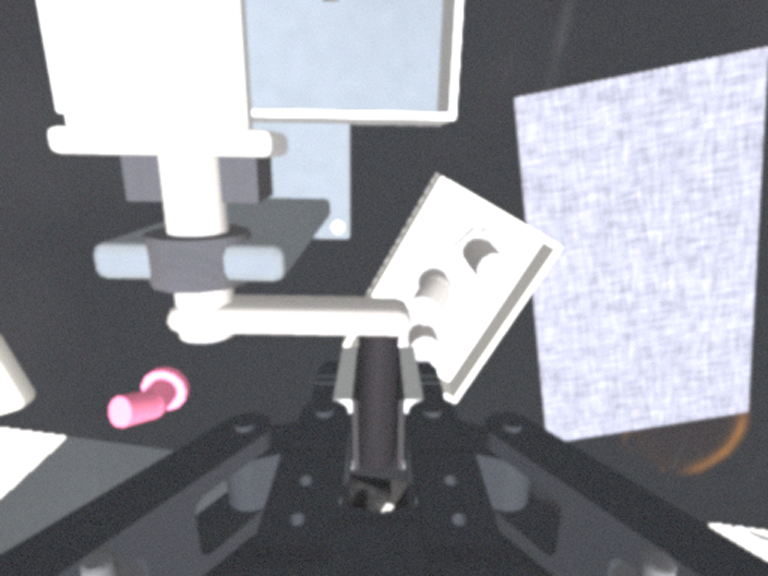

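```bash
python3 -m creep '{"hand":[0,40,40,40,40,40],"slide":[[0,0,0.02],[0,0,0.02],[0,0,0.02],[0,0,0.02],[0,0,0.02],[0,0,0.02]],"rot":[[0,0,0],[0,0,0],[0,0,0],[0,0,0],[0,0,0],[0,0,0]]}'
python3 -m creep '{"hand":[40,40,40,40,40,40,40],"slide":[[0,0,0.06],[0,0,0.2],[0,0,0.36],[0,0,0.5],[0,-0.1,0.55],[0,-0.2,0.55],[0,-0.2,0.55]],"rot":[[0,0,0],[0,0,0],[0,0,0],[0,0,0],[0,0,0],[0,0,0],[0,0,0]]}'
python3 - <<'E'
from h import *
save("s31",capture("side"),(130,120,290,280),5)
save("t31",capture("top"),(150,100,370,310),3.5)
im=capture("wrist");save("w31",im,None,1.5)
E
```

```text
time_s: 52.5
tcp_pos: [441.2, -233.0, 93.5]
orientation: [0.997, 0.079, -0.001, 0.0]
ft_force: [-0.1, -0.5, -0.0]
grip_width: 34.4
time_s: 53.08
tcp_pos: [441.5, -289.0, 233.5]
orientation: [0.997, 0.076, 0.001, 0.003]
ft_force: [-0.5, -0.5, -0.3]
grip_width: 34.4
```

View pics/s31.png

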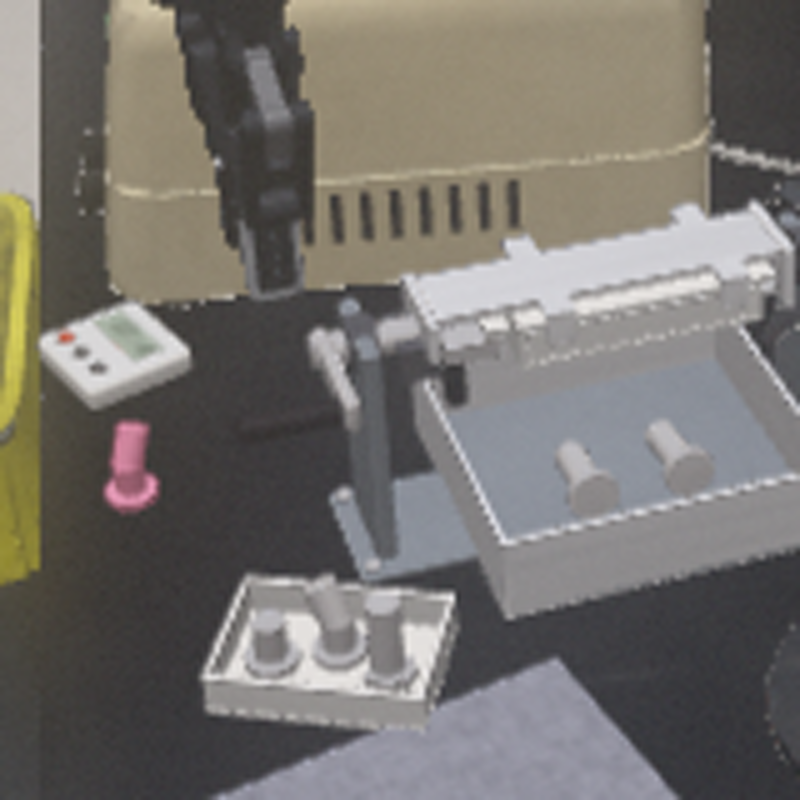

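View pics/t31.png

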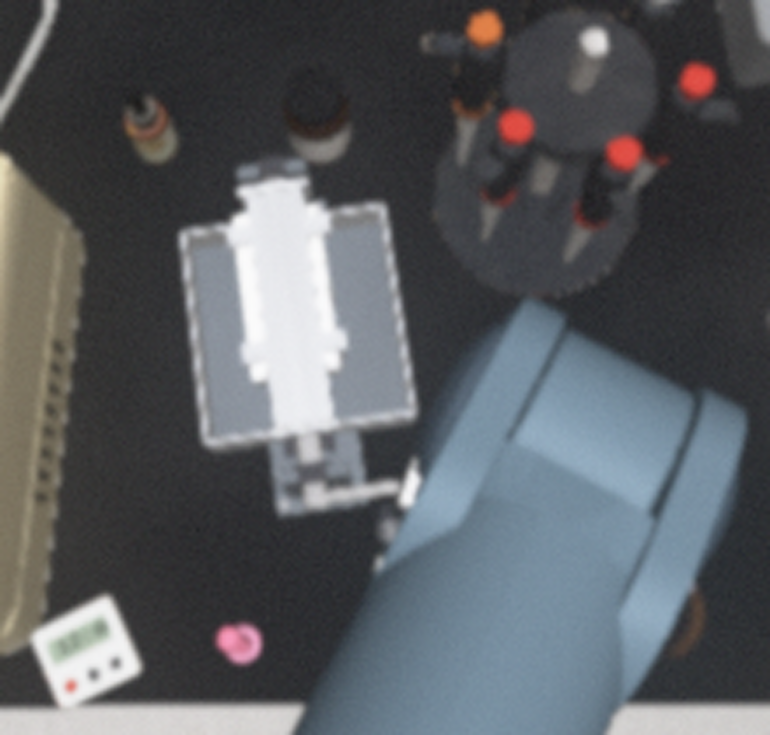

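View pics/w31.png

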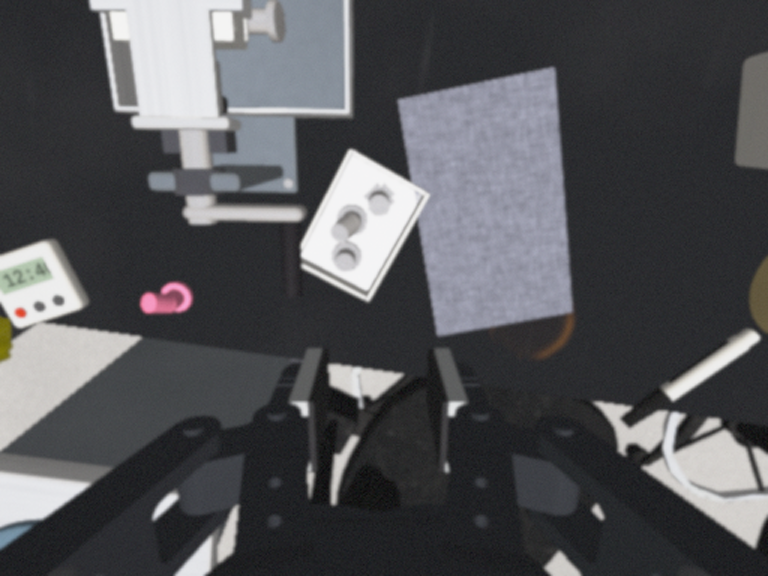

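```bash
python3 -m creep '{"hand":[40,40,40,40],"slide":[[0,0,0],[0,0,0],[0,0,0],[0,0,0]],"rot":[[0,0,0],[0,0,0],[0,0,0],[0,0,0]]}'
python3 - <<'E'
from cell import *
print(close_job())
E
```

```text
time_s: 53.57
tcp_pos: [442.1, -281.4, 231.2]
orientation: [0.997, 0.08, -0.0, -0.0]
ft_force: [0.7, 0.5, -0.2]
grip_width: 34.1
the job is handed in; nothing more can be done
None
```

The job is done and handed in at about 53.6 s; no verdict is reported.

**What was done**
- **Rejects:** the chipped, short and bent plugs are standing in the reject tray.
- **Carrier:** I pushed it home until it stopped against the end plate, put both sound plugs in, and closed the bolt.
- **Tug:** the carrier rose about 2.7 mm, which is its play, and then held against 21 N. I pushed it home again before letting go.
- **Crank:** I wound it half a turn to the stop, where about 28 N built up.

**Last checks**
- The final pictures show the carrier upside down in the cradle. Both sound plugs lie in the pan, the three rejects are in the tray, and the timer, jar, dropper and pink look-alike are where they were.
- The gripper was clear and the wrist read about zero force.

**What disagreed**
- **Bolt travel:** it stopped after only about 21.5 mm on the first push. I pulled it back to its open stop, measured 25 mm of full travel, and closed it again against the end stop. It had started a few millimetres in, and the first push had in fact closed it.
- **Crank path:** my first arc was about 5 mm off the pin's true circle, which put about 20 N on the wrist. I corrected it partway.
- **Bolt after turning:** I confirmed full closure before turning the crank. Afterwards I saw only that the carrier was still held in the cradle; I did not measure the bolt again.

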